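Sort the split-keyboard half shells into their left and right trays

TASK

Two split keyboards are apart for cleaning: slide the other left-hand half shell into the blue tray beside the one already there, and the two right-hand ones, its mirror images, into the orange tray, side by side, with nothing sticking out over the tray's open front. Their screws sit loose in them, so keep every shell flat on the table all the way: hooking it from inside its rim or pushing it will do, but never pick it up or tip it. Leave everything else on the table where it is.

Things in the scene. Friction and masses are not known exactly. Their poses are not given: they have to be found in the camera images.
- left_a_mid (a point): left-hand keyboard half shell: open white plastic tray, open side up, 100 x 84 x 18 mm. Point: centre of the 100 x 84 rectangle, 9 mm up; x along the 100 mm sides, z up. Main part x -50..50, y -22..42; thumb bay x 6..50, y -42..-22, open to it inside. Seen from above with the bay towards you, the bay is at the right end of the near side. Place and yaw vary
- left_a_tip (a point): outer corner of the thumb bay of left_a, at x 50, y -42 mm from its mid. The shell's floor and rim walls are 3 mm thick; inside, only a thin green board and four bosses with loose screws, none above 7 mm over the underside, so fingers can dip in behind any wall and draw it along
- left_a_in (a point): far corner of the bay end of left_a, at x 50, y 42 mm from its mid. The shell weighs 0.07 to 0.12 kg, centre of mass near x 3, y 5 mm; it slides on the table with ordinary friction
- left_a_out (a point): far corner of the other end of left_a, at x -50, y 42 mm from its mid; the end wall there is 64 mm long, y -22..42
- right_a_mid (a point): right-hand keyboard half shell: open white plastic tray, open side up, 100 x 84 x 18 mm. Point: centre of the 100 x 84 rectangle, 9 mm up; x along the 100 mm sides, z up. Main part x -50..50, y -22..42; thumb bay x -50..-6, y -42..-22, open to it inside. Seen from above with the bay towards you, the bay is at the left end of the near side. Place and yaw vary
- right_a_tip (a point): outer corner of the thumb bay of right_a, at x -50, y -42 mm from its mid. The shell's floor and rim walls are 3 mm thick; inside, only a thin green board and four bosses with loose screws, none above 7 mm over the underside, so fingers can dip in behind any wall and draw it along
- right_a_in (a point): far corner of the bay end of right_a, at x -50, y 42 mm from its mid. The shell weighs 0.07 to 0.12 kg, centre of mass near x -3, y 5 mm; it slides on the table with ordinary friction
- right_a_out (a point): far corner of the other end of right_a, at x 50, y 42 mm from its mid; the end wall there is 64 mm long, y -22..42
- left_b_mid (a point): left-hand keyboard half shell: open white plastic tray, open side up, 100 x 84 x 18 mm. Point: centre of the 100 x 84 rectangle, 9 mm up; x along the 100 mm sides, z up. Main part x -50..50, y -22..42; thumb bay x 6..50, y -42..-22, open to it inside. Seen from above with the bay towards you, the bay is at the right end of the near side. Starts in the blue tray's far half
- left_b_tip (a point): outer corner of the thumb bay of left_b, at x 50, y -42 mm from its mid. The shell's floor and rim walls are 3 mm thick; inside, only a thin green board and four bosses with loose screws, none above 7 mm over the underside, so fingers can dip in behind any wall and draw it along
- left_b_in (a point): far corner of the bay end of left_b, at x 50, y 42 mm from its mid. The shell weighs 0.07 to 0.12 kg, centre of mass near x 3, y 5 mm; it slides on the table with ordinary friction
- left_b_out (a point): far corner of the other end of left_b, at x -50, y 42 mm from its mid; the end wall there is 64 mm long, y -22..42
- right_b_mid (a point): right-hand keyboard half shell: open white plastic tray, open side up, 100 x 84 x 18 mm. Point: centre of the 100 x 84 rectangle, 9 mm up; x along the 100 mm sides, z up. Main part x -50..50, y -22..42; thumb bay x -50..-6, y -42..-22, open to it inside. Seen from above with the bay towards you, the bay is at the left end of the near side. Place and yaw vary
- right_b_tip (a point): outer corner of the thumb bay of right_b, at x -50, y -42 mm from its mid. The shell's floor and rim walls are 3 mm thick; inside, only a thin green board and four bosses with loose screws, none above 7 mm over the underside, so fingers can dip in behind any wall and draw it along
- right_b_in (a point): far corner of the bay end of right_b, at x -50, y 42 mm from its mid. The shell weighs 0.07 to 0.12 kg, centre of mass near x -3, y 5 mm; it slides on the table with ordinary friction
- right_b_out (a point): far corner of the other end of right_b, at x 50, y 42 mm from its mid; the end wall there is 64 mm long, y -22..42
- tray_blue: blue open-fronted tray, fixed, two pale left-hand shell silhouettes printed on it. Origin: centre of its floor, level with the table. Inside y -120..120, x -62.5..62.5 mm; walls 4 mm thick, 16 mm high at +x and both y ends; the side at x = -62.5 is open without a step, so shells slide in. Room for two side by side along y; place and yaw vary a little
- tray_orange: orange open-fronted tray, fixed, two pale right-hand shell silhouettes printed on it. Origin: centre of its floor, level with the table. Inside y -120..120, x -62.5..62.5 mm; walls 4 mm thick, 16 mm high at +x and both y ends; the side at x = -62.5 is open without a step, so shells slide in. Room for two side by side along y; place and yaw vary a little
- bowl: empty glass bowl, 90 mm across, 42 mm high; loose, to be left alone; origin under its centre
- tape: roll of green tape lying flat, 58 mm across, 19 mm high; loose, to be left alone; origin under its centre
- jar: small clear jar with a steel lid, 48 mm across, 48 mm high; loose, to be left alone; origin under its centre
- toothbrush: blue and white toothbrush lying along its x, from x -94 to 95 mm, 12 mm wide, 15 mm high; loose, to be left alone; origin under its centre
- spudger: black plastic prying stick lying along its x, 150 mm long, 14 mm wide, 7 mm high; loose, to be left alone; origin under its centre
- screwdriver: small grey and black screwdriver lying along its x, from x -76 to 79 mm, 17 mm wide, 14 mm high; loose, to be left alone; origin under its centre
There are look-alikes about, which are no part of the job. What is shaped like the part that bears left_a_mid but pink is not meant.

How it is judged (in metres and radians):
At the end, for the whole second after the job is handed in: Left shells in blue, right shells in orange: each one's three corners within the tray's inside (4 mm allowed), its mid 33.5 mm or more behind the open front (42.5 mm if its 100 mm sides point within 55 degrees of inwards); flat on the table (5 mm, 0.08 rad), at rest (x of left_a_tip in the frame of tray_blue between -0.0665 and 0.0665 m and y of left_a_tip in the frame of tray_blue between -0.124 and 0.124 m and x of left_a_in in the frame of tray_blue between -0.0665 and 0.0665 m and y of left_a_in in the frame of tray_blue between -0.124 and 0.124 m and x of left_a_out in the frame of tray_blue between -0.0665 and 0.0665 m and y of left_a_out in the frame of tray_blue between -0.124 and 0.124 m and x of each of left_a_mid, left_b_mid in the frame of tray_blue above -0.029 m and (x of left_a_mid in the frame of tray_blue above -0.02 m or angle between the x axis of left_a_mid and the x axis of tray_blue, either way round above 0.96 rad) and height (world z) of each of left_a_mid, right_a_mid, left_b_mid, right_b_mid below 0.014 m and angle between each of left_a_mid, right_a_mid, left_b_mid, right_b_mid's own z axis and vertical below 0.08 rad and linear speed of each of left_a, right_a, left_b, right_b below 0.02 m/s and x of right_a_tip in the frame of tray_orange between -0.0665 and 0.0665 m and y of right_a_tip in the frame of tray_orange between -0.124 and 0.124 m and x of right_a_in in the frame of tray_orange between -0.0665 and 0.0665 m and y of right_a_in in the frame of tray_orange between -0.124 and 0.124 m and x of right_a_out in the frame of tray_orange between -0.0665 and 0.0665 m and y of right_a_out in the frame of tray_orange between -0.124 and 0.124 m and x of each of right_a_mid, right_b_mid in the frame of tray_orange above -0.029 m and (x of right_a_mid in the frame of tray_orange above -0.02 m or angle between the x axis of right_a_mid and the x axis of tray_orange, either way round above 0.96 rad) and x of left_b_tip in the frame of tray_blue between -0.0665 and 0.0665 m and y of left_b_tip in the frame of tray_blue between -0.124 and 0.124 m and x of left_b_in in the frame of tray_blue between -0.0665 and 0.0665 m and y of left_b_in in the frame of tray_blue between -0.124 and 0.124 m and x of left_b_out in the frame of tray_blue between -0.0665 and 0.0665 m and y of left_b_out in the frame of tray_blue between -0.124 and 0.124 m and (x of left_b_mid in the frame of tray_blue above -0.02 m or angle between the x axis of left_b_mid and the x axis of tray_blue, either way round above 0.96 rad) and x of right_b_tip in the frame of tray_orange between -0.0665 and 0.0665 m and y of right_b_tip in the frame of tray_orange between -0.124 and 0.124 m and x of right_b_in in the frame of tray_orange between -0.0665 and 0.0665 m and y of right_b_in in the frame of tray_orange between -0.124 and 0.124 m and x of right_b_out in the frame of tray_orange between -0.0665 and 0.0665 m and y of right_b_out in the frame of tray_orange between -0.124 and 0.124 m and (x of right_b_mid in the frame of tray_orange above -0.02 m or angle between the x axis of right_b_mid and the x axis of tray_orange, either way round above 0.96 rad)); the robot touches nothing.
It fails at once if a shell is lifted more than 10 mm off the table or tipped more than 0.2 rad (height (world z) of any of left_a_mid, right_a_mid, left_b_mid, right_b_mid above 0.019 m or angle between any of left_a_mid, right_a_mid, left_b_mid, right_b_mid's own z axis and vertical above 0.2 rad).
It fails at once if a bystander (bowl, tape, jar, toothbrush, spudger, screwdriver) is moved more than 20 mm (distance of any of bowl, tape, jar, toothbrush, spudger, screwdriver from where it was at the start of the episode above 0.02 m).
It also fails if it takes over 72 s, if anything falls off the work surface, if the arm or the gripper's body presses on something with over 40 N, if the wrist force passes 120 N, or if a joint passes its speed limit or range.

ROBOT

A 6-joint arm with a two-finger parallel gripper is mounted at the origin on the work surface. World frame = base frame: x ahead of the robot, y to its left, z up, the work surface at z = 0. Lengths are in m, angles in degrees, forces in N, time in s.
With the tool pointing down it reaches from about 0.4 to 0.825 m from the base axis. Payload 7 kg.
Tool frame: the origin (TCP) lies on the centre line of the jaws, within the pads' length; the fingertips stand 17 mm ahead of it and the grasp point (between the pads) lies 2 mm behind it; z points along the fingers, y is the direction in which the jaws open and shut (so a half turn about z gives the same grasp; the last joint's range is limited). The gripper opens to 88 mm and grips with 3 to 60 N. Pads are 19 mm wide; open, the fingers measure 130 mm over their backs; the gripper's body (78 mm by 193 mm) begins 47 mm behind the grasp point.
Start: joints at [-59.124, 20.546, 0.682, 0, -70.136, -16.507], TCP at [0.167, -0.654, 0.215] pointing down, gripper open.
Joint ranges: [-176.03, 176.03], [-82.01, 121.73], [-58.28, 71.71], [-173.87, 95.51], [-174.79, -0.11], [-173.66, 173.66]. Speed limits (degrees/s): [136.94, 136.94, 172.46, 180, 180, 180].

INTERFACE

Orientations are given as [roll, pitch, yaw] about the fixed x, y, z axes, in that order (R = Rz(yaw) Ry(pitch) Rx(roll)).
In Python, from plant import telemetry, vision, close_job, recognise, silhouettes, place_of gives the robot as it stands.
- The arm moves only by the shell command python3 -m handwheel 'ROWS'. ROWS is JSON, a list that holds one entry, the list of rows, each a list of 5 numbers: the shift along the tool's x, y, z in m, then the turn about the tool's z in rad, then the closure, from 0 (fully open) to 1 (shut). In form: [[[tx, ty, tz, yaw, gripper], ...]]. A call has 1 to 20 rows; each row shifts and turns the commanded pose from where the row before left it, along the tool's axes as they then stand; what a row does not reach is not made up. A row lasts 1/12 s, in which the tool goes at most 41.7 mm and 7.16 degrees, less where a joint would pass 70% of its speed; a pose out of reach is approached as far as the arm can. A call with a gripper value outside its range is refused whole. The fingers move at their own pace and stop on an object; the grip force is fixed at half the most. Time passes only in rows, so rows that do not move let the fingers close. It gives the time, the measured TCP pose, the force and the opening at its end, in the units of the state.
- telemetry.get_obs(): the state, without advancing time (a new reading comes with each control period).
- vision.snapshot(name): name is "scene" or "top" or "wrist"; returns a dict with "color" (400x640x3 uint8, red, green, blue), "mtx" (3x3 intrinsics, pixels), "cam_to_world" (4x4, takes a point from camera to world coordinates); the wrist camera has in their place "tool_from_camera" (4x4, takes a point from camera to tool coordinates, whose origin is the TCP and whose axes are the flange's). Camera axes: x right, y down, z forward; pixel columns grow to the right and rows downward; lengths in m; the calibration is good to about 2 mm. A picture is of the moment at which its call begins: read the wrist's pose just before it. There is no depth.
- close_job(): hands the job in, once; it reports no verdict.
Trained networks look in a picture, given as the dict that the camera call returned (one of the last four; its "shot" number tells which), for a name from the list of things; names that differ only in an ending like _2 or _b are one class to them, and where a whole thing is asked for, a point or a joint stands for the part that bears it (a point fixed in the world has none). Each returns a list of dicts, best first, with "conf" (0 to 1); they miss things now and then, are a little off and sometimes report something else, mostly with a low value. They report only what shows in the picture. A call takes as long as a camera call. They do not tell look-alikes from the thing itself.
- recognise(name, picture): "xy" ([column, row] in pixels, amid what is visible of it).
- silhouettes(name, picture): "region" (400x640 bool, what is visible of it) and "xy" ([column, row] in pixels, amid what is visible of it).
- place_of(name, picture): "xy" ([column, row] in pixels: a listed point, or the origin of a listed thing).
The state is a dict: "clock": time; "joint_pos": joint angles; "qvel": joint speeds; "tau": joint torques, N m; "tool_pos": TCP position; "orientation": TCP orientation; "force": force on the tool from outside, world axes, zero at the start; "moment": the same for the moment, N m; "opening": finger opening in m.
Only numpy, scipy, OpenCV 4.12 (cv2) and the standard library are available. Lean on these libraries where they do the work, as an engineer would, in place of code of your own. Each camera call takes 0.05 s, during which the arm holds its last target.

## Working session

There is one attempt and no reset: what is moved stays moved. The work goes in short steps, Python scripts to look and compute and a shell command to move; the robot and the scene stay as the last step left them, time stands still between calls to the robot, and variables do not carry over. Pictures are saved under pics/ and viewed, and the job is handed in when it is done.

```bash
ls; mkdir -p pics; python3 - <<'E'
from plant import telemetry, vision
import cv2
print(telemetry.get_obs())
for n in ["scene","top","wrist"]:
    s=vision.snapshot(n); cv2.imwrite(f"pics/{n}0.png",s["color"][:,:,::-1]); print(n,s["mtx"].tolist(), s.get("cam_to_world",s.get("tool_from_camera")).round(4).tolist())
E
```

```text
pics
{'clock': 0.0, 'joint_pos': array([-5.91225601e+01,  2.05906351e+01,  6.34454078e-01, -2.16183430e-02,
       -7.01365475e+01, -1.65095925e+01]), 'qvel': array([-0.00034494,  0.0354386 , -0.09541546, -0.01555673,  0.05157386,
       -0.041065  ]), 'tau': array([ 1.90600549e-03, -5.82723534e+01,  2.93068510e+01,  6.99744433e+00,
        7.15629256e-03, -2.54959814e-04]), 'tool_pos': array([ 0.16738301, -0.65338819,  0.2139322 ]), 'orientation': array([ 1.79905319e+02, -6.86906842e-03, -1.65639509e+02]), 'force': array([-0.24203278,  0.01778198, -0.40418624]), 'moment': array([-0.03797515, -0.00139692, -0.02149287]), 'opening': 0.08788465624651329}
scene [[375.90737259824056, 0.0, 321.40399052284056], [0.0, 375.90737259824056, 195.49444749314205], [0.0, 0.0, 1.0]] [[-0.4978, 0.6561, -0.5671, 1.0484], [0.8672, 0.3678, -0.3357, 0.3504], [-0.0117, -0.659, -0.7521, 0.7815], [0.0, 0.0, 0.0, 1.0]]
top [[456.0439396053757, 0.0, 313.14396034103487], [0.0, 456.0439396053757, 198.7953134138957], [0.0, 0.0, 1.0]] [[-0.0252, -0.997, 0.0729, 0.3981], [-0.9996, 0.0244, -0.0108, 0.028], [0.0089, -0.0732, -0.9973, 1.2409], [0.0, 0.0, 0.0, 1.0]]
wrist [[320.7767721561404, 0.0, 316.23049322332236], [0.0, 320.7767721561404, 201.72757266476287], [0.0, 0.0, 1.0]] [[-0.0001, -0.9611, -0.2762, 0.0759], [1.0, 0.0, -0.0003, 0.0001], [0.0003, -0.2762, 0.9611, -0.1702], [0.0, 0.0, 0.0, 1.0]]
```

View pics/top0.png

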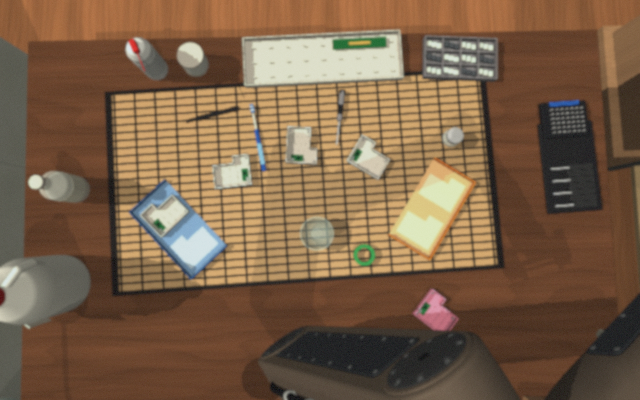

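View pics/scene0.png

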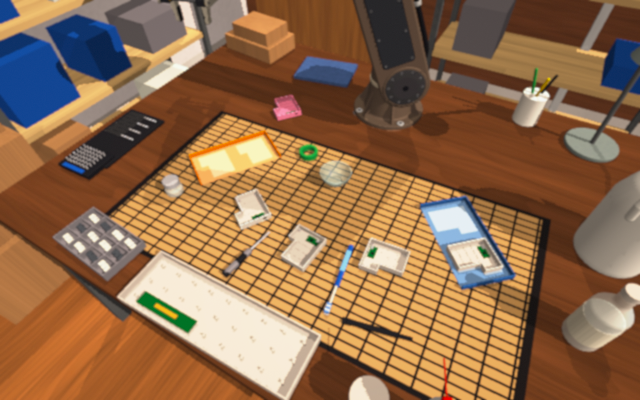

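```bash
cat > h.py <<'E'
import numpy as np, cv2
from scipy.spatial.transform import Rotation as R
from plant import telemetry, vision, recognise, silhouettes, place_of
def shot(name):
    o=telemetry.get_obs(); s=vision.snapshot(name)
    if name=="wrist":
        T=np.eye(4); T[:3,:3]=R.from_euler('xyz',o['orientation'],degrees=True).as_matrix(); T[:3,3]=o['tool_pos']
        s["cam_to_world"]=T@s["tool_from_camera"]
    return s
def pix2w(s,uv,z):
    K=s["mtx"];T=s["cam_to_world"]
    d=T[:3,:3]@np.linalg.inv(K)@np.array([uv[0],uv[1],1.]); t=(z-T[2,3])/d[2]
    return T[:3,3]+t*d
def w2pix(s,p):
    T=np.linalg.inv(s["cam_to_world"]); p=np.atleast_2d(p); c=p@T[:3,:3].T+T[:3,3]; q=c@s["mtx"].T; return q[:,:2]/q[:,2:]
E
python3 - <<'E'
from h import *
s=shot("top")
c=s["color"][60:300,90:520]; cv2.imwrite("pics/topc.png",cv2.resize(c,None,fx=1.85,fy=1.85,interpolation=cv2.INTER_CUBIC)[:,:,::-1])
for n,z in [("left_a_mid",.009),("left_a_tip",.009),("left_a_in",.009),("left_a_out",.009),("right_a_mid",.009),("right_a_tip",.009),("right_a_in",.009),("right_a_out",.009),("tray_blue",0),("tray_orange",0),("bowl",0),("tape",0),("jar",0),("toothbrush",0),("spudger",0),("screwdriver",0)]:
    for d in place_of(n,s):
        if d["conf"]>.15: print(n,round(float(d["conf"]),2),np.round(d["xy"],1),pix2w(s,d["xy"],z).round(3)[:2])
E
```

```text
left_a_mid 0.9 [438.7 310.7] [ 0.181 -0.313]
left_a_mid 0.56 [366.3 159.8] [ 0.591 -0.133]
left_a_tip 0.89 [362.2 132. ] [ 0.668 -0.124]
left_a_tip 0.86 [431.3 288.6] [ 0.239 -0.295]
left_a_in 0.86 [348.1 161.8] [ 0.587 -0.083]
left_a_in 0.66 [414.9 313.8] [ 0.174 -0.249]
left_a_in 0.46 [361.8 257.3] [ 0.327 -0.112]
left_a_out 0.96 [374.7 181.1] [ 0.532 -0.154]
left_a_out 0.73 [442.8 338.5] [ 0.108 -0.32 ]
right_a_tip 0.56 [317.6 165.1] [0.58 0.  ]
right_a_tip 0.29 [159.9 236.8] [0.396 0.428]
right_a_in 0.59 [287.3 161.6] [0.591 0.082]
right_a_out 0.8 [284.9 127.2] [0.687 0.087]
tray_blue 0.68 [179.5 229.3] [0.415 0.378]
tray_orange 0.6 [426.5 207.5] [ 0.457 -0.294]
bowl 0.7 [313.5 230.3] [0.403 0.016]
bowl 0.39 [187.8 207.1] [0.475 0.356]
tape 0.76 [361.6 256.2] [ 0.33  -0.113]
tape 0.16 [449.7 137.9] [ 0.648 -0.367]
jar 0.52 [451.7 136.2] [ 0.653 -0.373]
toothbrush 0.6 [257.7 139.1] [0.657 0.163]
spudger 0.65 [213.3 112.2] [0.735 0.284]
spudger 0.34 [246.6 157.9] [0.606 0.194]
screwdriver 0.63 [334.2 116.6] [ 0.715 -0.049]
screwdriver 0.59 [429.  206.4] [ 0.46  -0.301]
screwdriver 0.44 [255.8 139.8] [0.655 0.168]
```

View pics/topc.png

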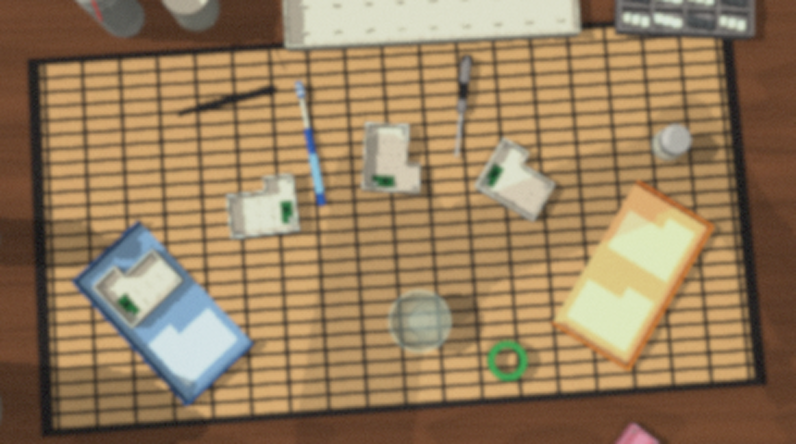

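```bash
cat >> h.py <<'E'
def plan(x,y,z,yaw,step=.04):
    "turn first then translate; prints tool-frame numbers"
    o=telemetry.get_obs(); p=o['tool_pos']; c=o['orientation'][2]
    dy=(yaw-c+180)%360-180
    print("now",p.round(4),round(c,1),"turn(tool z) rad",round(-np.radians(dy),3),"rows",int(np.ceil(abs(dy)/7)))
    a=np.radians(yaw); d=np.array([x,y,z])-p
    t=np.array([np.cos(a)*d[0]+np.sin(a)*d[1], np.sin(a)*d[0]-np.cos(a)*d[1], -d[2]])
    n=int(np.ceil(np.linalg.norm(t)/step)); print("tool shift",t.round(4),"rows",n,"per row",(t/max(n,1)).round(4))
E
python3 -c "
from h import *
plan(.52,-.02,.30,-120)"
```

```text
now [ 0.1675 -0.6539  0.2149] -165.6 turn(tool z) rad -0.796 rows 7
tool shift [-0.7252  0.0117 -0.0851] rows 19 per row [-0.0382  0.0006 -0.0045]
```

```bash
python3 - <<'E'
from h import *
s=shot("scene")
c=s["color"]; cv2.imwrite("pics/sc1.png",cv2.resize(c[120:300,400:530],None,fx=3,fy=3,interpolation=cv2.INTER_CUBIC)[:,:,::-1])
cv2.imwrite("pics/sc2.png",cv2.resize(c[110:210,150:310],None,fx=4,fy=4,interpolation=cv2.INTER_CUBIC)[:,:,::-1])
E
```

```text
(no output)
```

View pics/sc1.png

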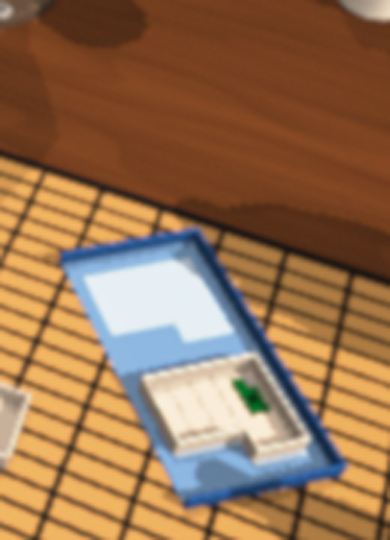

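View pics/sc2.png

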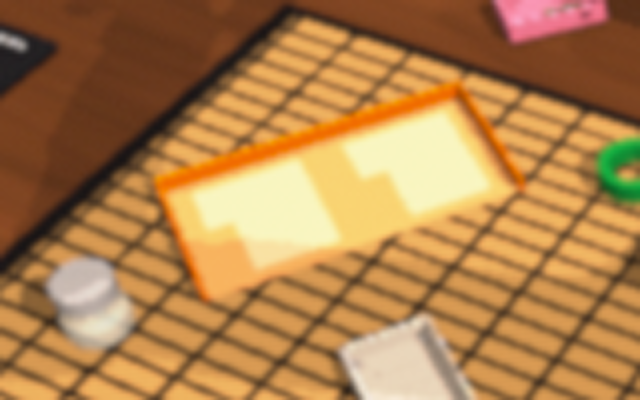

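```bash
python3 -m handwheel '[[[0,0,-0.01,-0.114,0.6],[0,0,-0.01,-0.114,0.6],[0,0,-0.01,-0.114,0.6],[0,0,-0.01,-0.114,0.6],[0,0,-0.01,-0.114,0.6],[0,0,-0.01,-0.114,0.6],[0,0,-0.01,-0.114,0.6]]]'
python3 -m handwheel '[[[-0.038,0,0,0,0.6],[-0.038,0,0,0,0.6],[-0.038,0,0,0,0.6],[-0.038,0,0,0,0.6],[-0.038,0,0,0,0.6],[-0.038,0,0,0,0.6],[-0.038,0,0,0,0.6],[-0.038,0,0,0,0.6],[-0.038,0,0,0,0.6],[-0.038,0,0,0,0.6],[-0.038,0,0,0,0.6],[-0.038,0,0,0,0.6],[-0.038,0,0,0,0.6],[-0.038,0,0,0,0.6],[-0.038,0,0,0,0.6],[-0.038,0,0,0,0.6],[-0.038,0,0,0,0.6],[-0.038,0,0,0,0.6],[-0.038,0.005,0,0,0.6]]]'
python3 -m handwheel '[[[0,0,0,0,0.6],[0,0,0,0,0.6]]]'
python3 - <<'E'
from h import *
s=shot("wrist"); cv2.imwrite("pics/w1.png",s["color"][:,:,::-1])
print(telemetry.get_obs()['tool_pos'],telemetry.get_obs()['orientation'],telemetry.get_obs()['opening'])
for n,z in [("left_a_mid",.009),("left_a_tip",.009),("left_a_in",.009),("left_a_out",.009),("right_a_mid",.009),("right_a_tip",.009),("right_a_in",.009),("right_a_out",.009),("tray_blue",0),("tray_orange",0),("bowl",0),("tape",0),("toothbrush",0),("screwdriver",0)]:
    for d in place_of(n,s):
        if d["conf"]>.2: print(n,round(float(d["conf"]),2),np.round(d["xy"],1),pix2w(s,d["xy"],z).round(3)[:2])
E
```

```text
clock: 1.63
tool_pos: [0.1675, -0.6538, 0.2854]
orientation: [180.0, 0.0, -119.6]
force: [-0.2, 1.6, 0.2]
opening: 0.0464
clock: 3.22
tool_pos: [0.5241, -0.0237, 0.2851]
orientation: [-180.0, 0.0, -119.9]
force: [2.0, -0.1, 0.6]
opening: 0.0351
clock: 3.38
tool_pos: [0.5236, -0.0238, 0.2844]
orientation: [180.0, -0.0, -119.7]
force: [-0.8, 0.0, 0.4]
opening: 0.0351
[ 0.52314359 -0.02485     0.28461055] [ 1.79973179e+02 -3.06934097e-02 -1.19805935e+02] 0.03483715183466325
left_a_mid 0.62 [223.1 115.4] [ 0.597 -0.144]
left_a_tip 0.84 [195.1 155.3] [ 0.661 -0.119]
left_a_in 0.67 [194.3 154.4] [ 0.662 -0.121]
left_a_in 0.65 [253.4 155.6] [ 0.591 -0.079]
left_a_out 0.73 [253.7  78.8] [ 0.537 -0.163]
right_a_tip 0.67 [290.6 203.5] [0.582 0.006]
right_a_tip 0.57 [255.7  78.3] [ 0.534 -0.162]
right_a_tip 0.21 [252.8 157.4] [ 0.593 -0.077]
right_a_in 0.81 [316.1 251. ] [0.587 0.089]
bowl 0.75 [411. 139.] [0.39  0.011]
tape 0.71 [411.7  25.7] [ 0.329 -0.118]
toothbrush 0.81 [302.1 304.1] [0.656 0.163]
screwdriver 0.56 [193.  204.1] [ 0.71  -0.063]
```

View pics/w1.png

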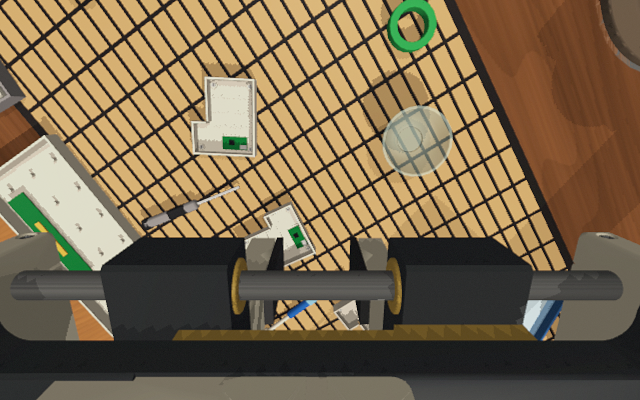

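```bash
cat >> h.py <<'E'
from scipy.optimize import least_squares
CL=np.array([[-50,-22],[-50,42],[50,42],[50,-42],[6,-42],[6,-22]])/1000.
CR=CL*[-1,1]
def fit(C,W):
    "rigid fit, returns x,y,yawdeg, residual mm"
    C=np.asarray(C);W=np.asarray(W)
    c0=C.mean(0);w0=W.mean(0);A=C-c0;B=W-w0
    a=np.arctan2((A[:,0]*B[:,1]-A[:,1]*B[:,0]).sum(),(A*B).sum())
    Rm=np.array([[np.cos(a),-np.sin(a)],[np.sin(a),np.cos(a)]])
    t=w0-Rm@c0; r=np.linalg.norm(C@Rm.T+t-W,axis=1)*1000
    return t.round(4),round(np.degrees(a),1),r.round(1)
def S2W(pose,pt):
    a=np.radians(pose[2]); return np.array(pose[:2])+np.array([[np.cos(a),-np.sin(a)],[np.sin(a),np.cos(a)]])@np.array(pt)
E
python3 - <<'E'
from h import *
s=shot("wrist")
px=[(207,76),(257,79),(254,157),(193,153)]
W=[pix2w(s,p,.018)[:2] for p in px]
f=fit(CL[:4],W); print(f)
for pt in [(-.022,-.0205),(.0,-.0205)]: print(S2W((*f[0],f[1]),pt))
c=s["color"]; cv2.imwrite("pics/w1b.png",cv2.resize(c[50:280,170:360],None,fx=3,fy=3,interpolation=cv2.INTER_CUBIC)[:,:,::-1][:600])
t=shot("top")
W=np.array([[pix2w(t,p,.018)[:2]] for p in [(0,0)]])
c=t["color"]; 
cv2.imwrite("pics/t1.png",cv2.resize(c[110:290,100:340],None,fx=3.2,fy=3.2,interpolation=cv2.INTER_CUBIC)[:,:,::-1])
cv2.imwrite("pics/t2.png",cv2.resize(c[110:290,300:500],None,fx=3.2,fy=3.2,interpolation=cv2.INTER_CUBIC)[:,:,::-1])
E
```

```text
(array([ 0.5951, -0.143 ]), np.float64(55.6), array([1. , 0.7, 1.2, 0.5]))
[ 0.59958555 -0.17273432]
[ 0.61201483 -0.15458182]
```

View pics/w1b.png

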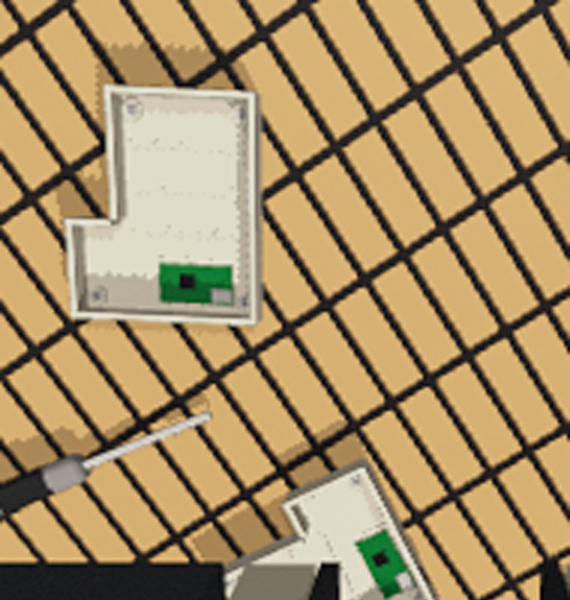

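View pics/t1.png

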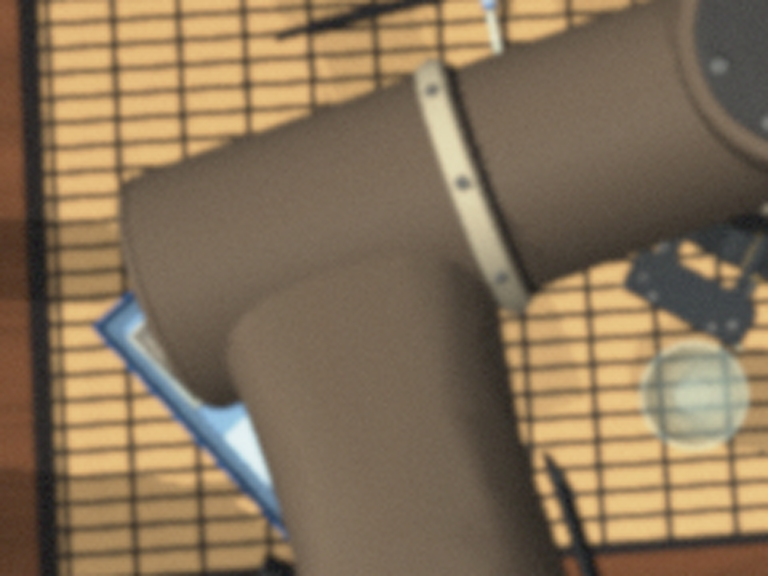

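View pics/t2.png

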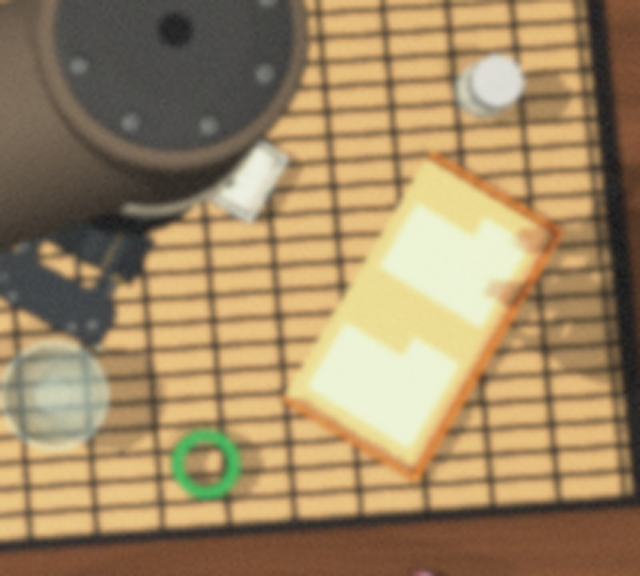

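```bash
python3 - <<'E'
from h import *
c=cv2.imread("pics/top0.png")
cv2.imwrite("pics/t3.png",cv2.resize(c[170:285,120:240],None,fx=5,fy=5,interpolation=cv2.INTER_CUBIC))
cv2.imwrite("pics/t4.png",cv2.resize(c[80:200,200:350],None,fx=5,fy=5,interpolation=cv2.INTER_CUBIC))
E
```

```text
(no output)
```

View pics/t3.png

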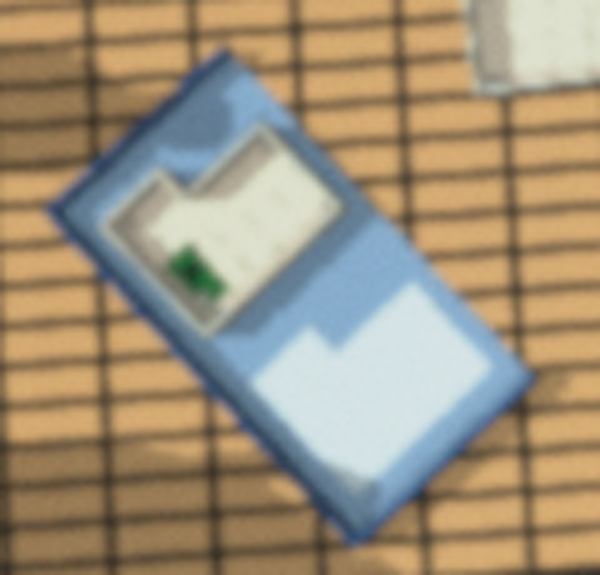

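View pics/t4.png

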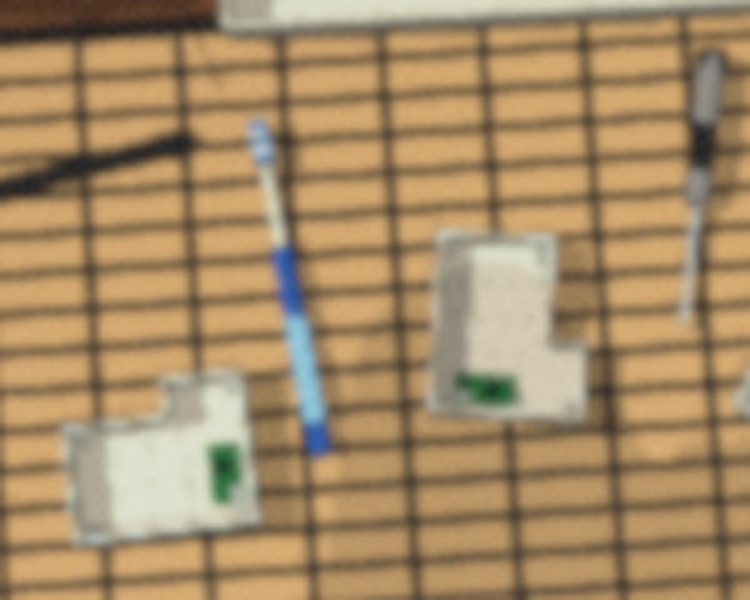

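```bash
python3 - <<'E'
from h import *
t=shot("top")
def F(name,C,px,o,k,z):
    W=[pix2w(t,(o[0]+u/k-.4,o[1]+v/k-.4),z)[:2] for u,v in px]; print(name,*fit(C,W))
TC=np.array([[-.0625,.124],[.0665,.124],[.0665,-.124],[-.0625,-.124]])
# blue: inward yaw~134, +y = -136deg => near end is +y
F("blue",TC,[(535,375),(355,545),(52,208),(222,50)],(120,170),5,.016)
F("left_b",CL[:4],[(265,125),(342,205),(208,330),(108,220)],(120,170),5,.018)
# orange: yaw~-121.5, +y=-31.5 => far (top) end +y
F("orange",TC,[(432,153),(560,232),(415,478),(288,400)],(300,110),3.2,.016)
F("s1",CR[:4],[(65,425),(78,542),(258,522),(240,372)],(200,80),5,.018)
F("s2",CR[:4],[(555,235),(438,232),(432,410),(583,418)],(200,80),5,.018)
plan(.6055,-.1645,.05,-124.4)
E
```

```text
blue [0.4188 0.3772] 132.2 [2.2 2.1 3.8 3.5]
left_b [0.4613 0.4132] 132.0 [3.1 2.6 2.5 3.1]
orange [ 0.456  -0.3036] -122.8 [1.8 3.6 3.1 4. ]
s1 [0.5686 0.233 ] 95.1 [1.3 2.  1.  2.5]
s2 [0.6362 0.0417] -3.7 [0.3 1.1 1.6 1.1]
now [ 0.5232 -0.0255  0.2848] -119.9 turn(tool z) rad 0.078 rows 1
tool shift [ 0.0682 -0.1465  0.2348] rows 8 per row [ 0.0085 -0.0183  0.0294]
```

```bash
python3 - <<'E'
from h import *
plan(.6018,-.1694,.045,-124.4)
E
```

```text
now [ 0.5232 -0.0255  0.2848] -119.9 turn(tool z) rad 0.078 rows 1
tool shift [ 0.0743 -0.1462  0.2398] rows 8 per row [ 0.0093 -0.0183  0.03  ]
```

```bash
python3 -m handwheel '[[[0,0,0,0.078,0.6],[0.0093,-0.0183,0.03,0,0.6],[0.0093,-0.0183,0.03,0,0.6],[0.0093,-0.0183,0.03,0,0.6],[0.0093,-0.0183,0.03,0,0.6],[0.0093,-0.0183,0.03,0,0.6],[0.0093,-0.0183,0.03,0,0.6],[0.0093,-0.0183,0.03,0,0.6],[0.0093,-0.0183,0.03,0,0.6],[0,0,0,0,0.6]]]'
python3 - <<'E'
from h import *
s=shot("wrist"); cv2.imwrite("pics/w2.png",s["color"][:,:,::-1])
print(w2pix(s,[[.6018,-.1694,.018]]))
E
```

```text
clock: 5.12
tool_pos: [0.5992, -0.1718, 0.0377]
orientation: [179.5, -0.3, -124.5]
force: [0.4, 0.3, 0.4]
opening: 0.0352
[[313.10359803 238.81457896]]
```

View pics/w2.png

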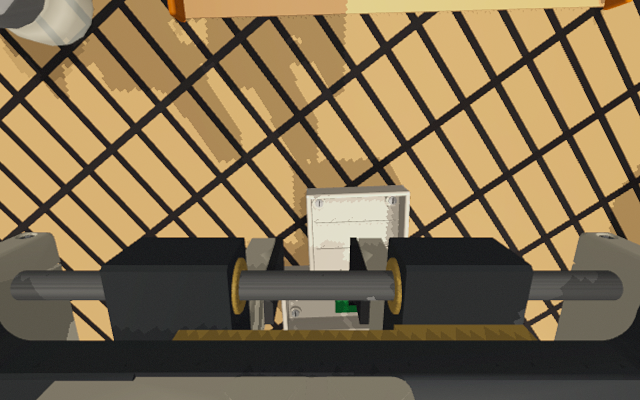

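```bash
python3 -m handwheel '[[[0,0,0,0,0.6],[0,0,0,0,0.6]]]'
```

```text
clock: 5.33
tool_pos: [0.6027, -0.1692, 0.0461]
orientation: [-179.9, 0.0, -124.3]
force: [-0.4, 0.5, -0.4]
opening: 0.0348
```

```bash
python3 -m handwheel '[[[0,0,0.006,0,0.6],[0,0,0.006,0,0.6],[0,0,0.005,0,0.6],[0,0,0.002,0,0.6],[0,0,0,0,0.6],[0,0,0,0,0.8],[0,0,0,0,0.9],[0,0,0,0,1],[0,0,0,0,1],[0,0,0,0,1]]]'
python3 - <<'E'
from h import *
s=shot("wrist"); cv2.imwrite("pics/w3.png",s["color"][:,:,::-1])
print(telemetry.get_obs()['opening'])
E
```

```text
clock: 6.17
tool_pos: [0.6021, -0.1696, 0.026]
orientation: [-180.0, 0.0, -124.4]
force: [0.8, 1.0, -0.4]
opening: 0.0076
0.0037186599500350884
```

View pics/w3.png

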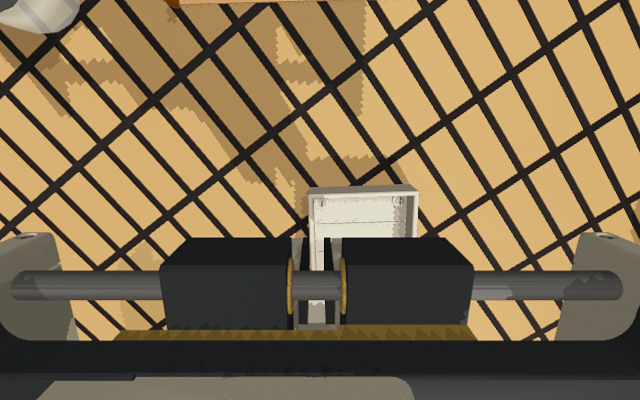

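```bash
cat >> h.py <<'E'
def inhand(C,px,s):
    o=telemetry.get_obs(); W=[pix2w(s,p,.018)[:2] for p in px]; f=fit(C,W); print("shell",f)
    a=np.radians(f[1]); d=o['tool_pos'][:2]-f[0]; print("tcp in shell frame",np.array([np.cos(a)*d[0]+np.sin(a)*d[1],-np.sin(a)*d[0]+np.cos(a)*d[1]]).round(4),"tool yaw",o['orientation'][2].round(1))
def tcp_for(pose,g):
    return S2W(pose,g)
E
python3 - <<'E'
from h import *
s=shot("wrist")
inhand(CL[:2],[(308,188),(417,186)],s)
E
```

```text
shell (array([ 0.5966, -0.1452]), np.float64(56.7), array([0.9, 0.9]))
tcp in shell frame [-0.0175 -0.0179] tool yaw -124.4
```

```bash
cat >> h.py <<'E'
def route(g,poses,z=None,flip=180,step=.02):
    o=telemetry.get_obs(); p=o['tool_pos'].copy(); c=o['orientation'][2]
    print("now",p.round(4),c.round(1))
    for P in poses:
        tgt=np.array([*S2W(P,g),p[2] if z is None else z]); yaw=P[2]+flip
        dy=(yaw-c+180)%360-180; n=int(np.ceil(abs(dy)/6.8))
        a=np.radians(yaw); d=tgt-p
        t=np.array([np.cos(a)*d[0]+np.sin(a)*d[1], np.sin(a)*d[0]-np.cos(a)*d[1], -d[2]])
        m=max(1,int(np.ceil(np.linalg.norm(t)/step)))
        print(P,"turn",-np.radians(dy).round(3),f"{n} x {-np.radians(dy)/max(n,1):.4f}","| shift",t.round(4),m,"x",(t/m).round(4),"r",np.hypot(*tgt[:2]).round(3),"tcp",tgt.round(3))
        p=tgt;c=yaw
def T2W(tray,x,y): return S2W(tray,(x,y))
BLUE=(.4188,.3772,132.2); ORANGE=(.456,-.3036,-122.8)
E
python3 - <<'E'
from h import *
route((-.0175,-.0205),[(.514,-.10,90),(.514,.04,90),(.48,.12,90),(.43,.17,90),(.43,.17,42.2),(.4455,.2556,42.2),(*T2W(BLUE,0,.062),42.2)])
E
```

```text
now [ 0.602  -0.1696  0.0259] -124.4
(0.514, -0.1, 90) turn -0.6 6 x -0.1000 | shift [-0.0521  0.0675 -0.    ] 5 x [-0.0104  0.0135 -0.    ] r 0.547 tcp [ 0.534 -0.118  0.026]
(0.514, 0.04, 90) turn -0.0 0 x -0.0000 | shift [-0.14  0.   -0.  ] 8 x [-0.0175  0.     -0.    ] r 0.535 tcp [0.534 0.022 0.026]
(0.48, 0.12, 90) turn -0.0 0 x -0.0000 | shift [-0.08   0.034 -0.   ] 5 x [-0.016   0.0068 -0.    ] r 0.511 tcp [0.5   0.102 0.026]
(0.43, 0.17, 90) turn -0.0 0 x -0.0000 | shift [-0.05  0.05 -0.  ] 4 x [-0.0125  0.0125 -0.    ] r 0.476 tcp [0.45  0.153 0.026]
(0.43, 0.17, 42.2) turn 0.834 8 x 0.1043 | shift [ 0.0209  0.0062 -0.    ] 2 x [ 0.0105  0.0031 -0.    ] r 0.454 tcp [0.431 0.143 0.026]
(0.4455, 0.2556, 42.2) turn -0.0 0 x -0.0000 | shift [-0.069  0.053 -0.   ] 5 x [-0.0138  0.0106 -0.    ] r 0.501 tcp [0.446 0.229 0.026]
(np.float64(0.3728701150302215), np.float64(0.3355533234619746), 42.2) turn -0.0 0 x -0.0000 | shift [ 1.00e-04  1.08e-01 -0.00e+00] 6 x [ 0.     0.018 -0.   ] r 0.485 tcp [0.374 0.309 0.026]
```

```bash
python3 -m handwheel '[[[0,0,0,-0.1,1],[0,0,0,-0.1,1],[0,0,0,-0.1,1],[0,0,0,-0.1,1],[0,0,0,-0.1,1],[0,0,0,-0.1,1],[-0.008,0.01,0,0,1],[-0.0104,0.0135,0,0,1],[-0.0104,0.0135,0,0,1],[-0.0104,0.0135,0,0,1],[-0.008,0.01,0,0,1],[-0.005,0.007,0,0,1],[0,0,0,0,1],[0,0,0,0,1]]]'
python3 - <<'E'
from h import *
s=shot("wrist"); cv2.imwrite("pics/w4.png",s["color"][:,:,::-1])
route((-.0175,-.0205),[(.514,.04,90)])
E
```

```text
clock: 7.43
tool_pos: [0.5349, -0.1173, 0.0262]
orientation: [-180.0, -0.0, -90.0]
force: [-0.2, 0.5, -0.2]
opening: 0.0001
now [ 0.5353 -0.1175  0.0262] -90.0
(0.514, 0.04, 90) turn 0.0 1 x 0.0004 | shift [-0.14    0.0008 -0.    ] 7 x [-0.02    0.0001 -0.    ] r 0.535 tcp [0.534 0.022 0.026]
```

View pics/w4.png

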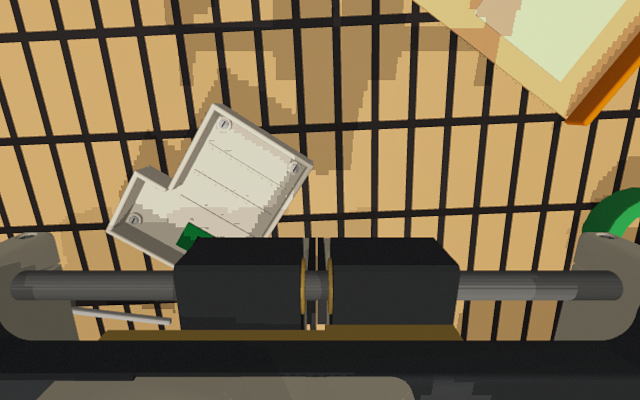

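```bash
python3 - <<'E'
from h import *
s=shot("wrist")
inhand(CL[[0,1,3,5]],[(213,104),(311,163),(107,231),(172,190)],s)
c=s["color"]; cv2.imwrite("pics/w4b.png",cv2.resize(c[90:340,80:360],None,fx=2.4,fy=2.4,interpolation=cv2.INTER_CUBIC)[:,:,::-1])
s=shot("scene"); c=s["color"]; cv2.imwrite("pics/s4b.png",cv2.resize(c[150:300,180:430],None,fx=3,fy=3,interpolation=cv2.INTER_CUBIC)[:,:,::-1])
E
```

```text
shell (array([ 0.5965, -0.1422]), np.float64(58.4), array([1.3, 2.4, 1.2, 2. ]))
tcp in shell frame [-0.0111  0.065 ] tool yaw -90.0
```

View pics/w4b.png

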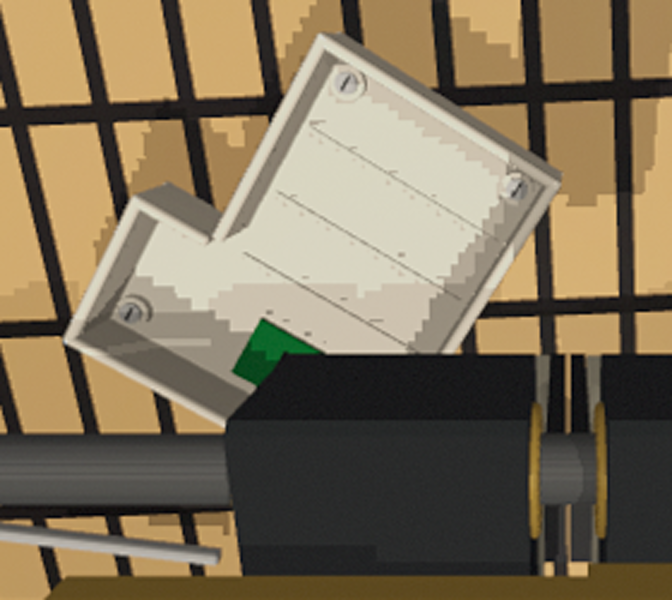

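View pics/s4b.png

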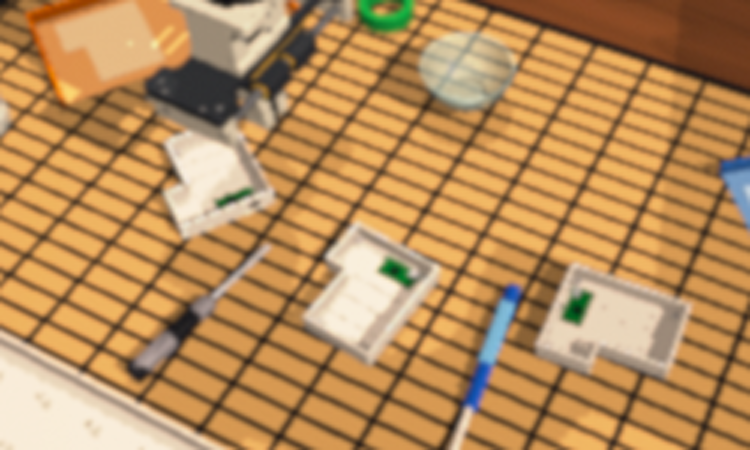

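```bash
python3 - <<'E'
from h import *
s=shot("scene")
p=telemetry.get_obs()['tool_pos']
for z in (0,.009,.026,.05,.075): print(z,((w2pix(s,[[p[0],p[1],z]])[0]-[180,150])*3).round())
c=s["color"]; cv2.imwrite("pics/s5.png",cv2.resize(c[140:220,220:320],None,fx=7,fy=7,interpolation=cv2.INTER_CUBIC)[:,:,::-1])
print(((w2pix(s,[[p[0],p[1],.009]])[0]-[220,140])*7).round())
E
```

```text
0 [270. 143.]
0.009 [269. 137.]
0.026 [267. 124.]
0.05 [264. 106.]
0.075 [261.  87.]
[348. 389.]
```

View pics/s5.png

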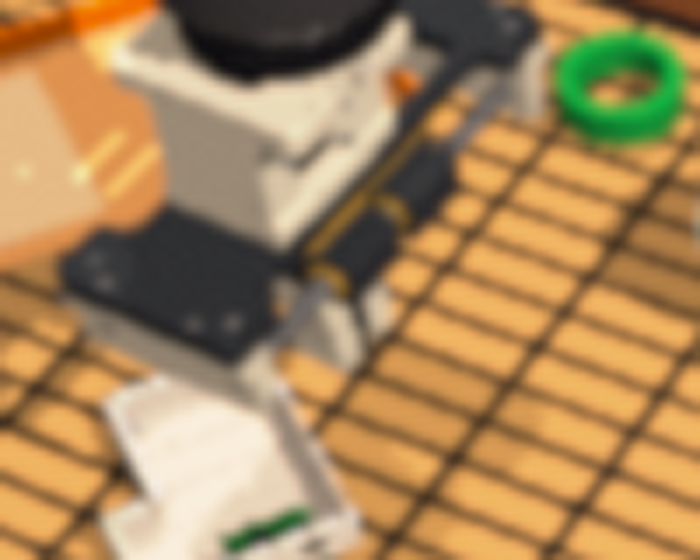

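```bash
python3 -m handwheel '[[[0,0,0.002,0,1],[0,0,0.002,0,1],[0,0,0,0,1]]]'; python3 -m handwheel '[[[0,0,0.002,0,1],[0,0,0,0,1]]]'
python3 - <<'E'
from h import *
s=shot("scene")
p=telemetry.get_obs()['tool_pos'];print(p)
c=s["color"]; cv2.imwrite("pics/s6.png",cv2.resize(c[150:220,230:310],None,fx=8,fy=8,interpolation=cv2.INTER_CUBIC)[:,:,::-1])
print(((w2pix(s,[[p[0],p[1],p[2]-.017]])[0]-[230,150])*8).round(),((w2pix(s,[[p[0],p[1],0]])[0]-[230,150])*8).round())
E
```

```text
clock: 7.88
tool_pos: [0.5342, -0.1176, 0.0212]
orientation: [179.9, -0.0, -90.0]
force: [-0.5, -0.2, 0.2]
opening: 0.0004
clock: 8.05
tool_pos: [0.5342, -0.1175, 0.0194]
orientation: [180.0, -0.0, -90.0]
force: [-0.3, -0.1, -0.5]
opening: 0.0006
[ 0.53430228 -0.11742941  0.0195586 ]
[322. 375.] [323. 380.]
```

View pics/s6.png

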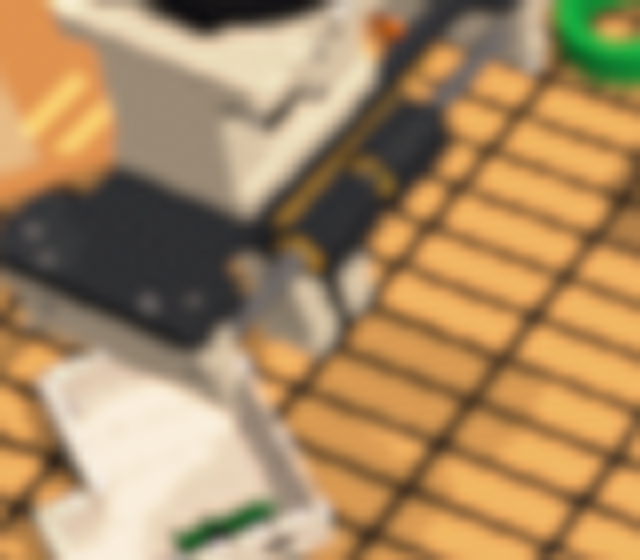

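```bash
python3 -m handwheel '[[[0,0,0.0015,0,1],[0,0,0.0015,0,1],[0,0,0,0,1]]]'; python3 - <<'E'
from h import *
s=shot("scene")
o=telemetry.get_obs();p=o['tool_pos'];print(p,o['force'])
c=s["color"]; cv2.imwrite("pics/s7.png",cv2.resize(c[150:220,230:310],None,fx=8,fy=8,interpolation=cv2.INTER_CUBIC)[:,:,::-1])
E
```

```text
clock: 8.35
tool_pos: [0.5343, -0.1174, 0.0166]
orientation: [180.0, -0.0, -90.0]
force: [0.1, 0.3, -0.9]
opening: 0.0008
[ 0.53436532 -0.11736659  0.01670261] [-0.23602565  0.30899268  0.17522269]
```

View pics/s7.png

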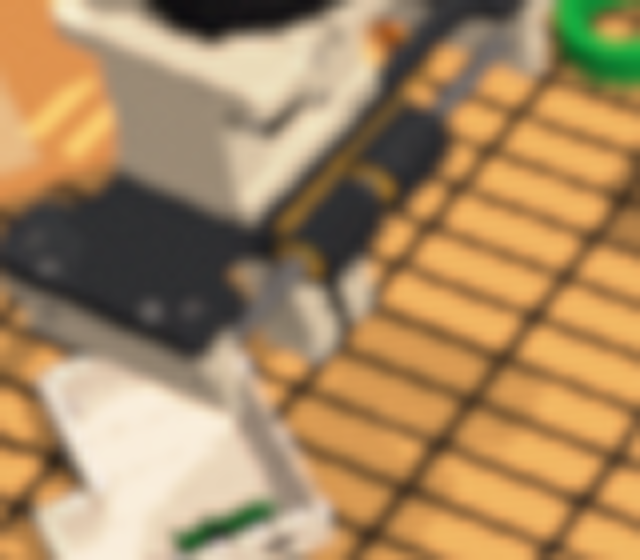

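```bash
python3 -m handwheel '[[[0,0,0.0015,0,1],[0,0,0.0015,0,1],[0,0,0,0,1]]]'; python3 -m handwheel '[[[0,0,0.0015,0,1],[0,0,0,0,1]]]'; python3 -m handwheel '[[[0,0,0.0015,0,1],[0,0,0,0,1]]]';
```

```text
clock: 8.65
tool_pos: [0.5343, -0.1174, 0.0136]
orientation: [180.0, 0.0, -90.0]
force: [-0.2, -0.6, -0.4]
opening: 0.0006
clock: 8.82
tool_pos: [0.5344, -0.1174, 0.0121]
orientation: [180.0, 0.0, -90.0]
force: [0.3, 0.2, 0.1]
opening: 0.0004
clock: 8.98
tool_pos: [0.5344, -0.1174, 0.0106]
orientation: [180.0, 0.0, -90.0]
force: [0.3, -0.8, -0.0]
opening: 0.0002
```

```bash
python3 -m handwheel '[[[0,0,0.0015,0,1],[0,0,0,0,1]]]'; python3 -m handwheel '[[[0,0,0.0015,0,1],[0,0,0,0,1]]]'; python3 -m handwheel '[[[0,0,0.0015,0,1],[0,0,0,0,1]]]'; python3 - <<'E'
from h import *
s=shot("scene")
o=telemetry.get_obs();p=o['tool_pos'];print(p,o['force'])
c=s["color"]; cv2.imwrite("pics/s8.png",cv2.resize(c[150:220,230:310],None,fx=8,fy=8,interpolation=cv2.INTER_CUBIC)[:,:,::-1])
E
```

```text
clock: 9.15
tool_pos: [0.5343, -0.1174, 0.0091]
orientation: [180.0, 0.0, -90.0]
force: [-0.1, 0.8, 0.5]
opening: 0.0002
clock: 9.32
tool_pos: [0.5343, -0.1174, 0.0076]
orientation: [180.0, 0.0, -90.0]
force: [0.3, -0.2, -0.2]
opening: 0.0006
clock: 9.48
tool_pos: [0.5343, -0.1174, 0.0061]
orientation: [180.0, 0.0, -90.0]
force: [0.6, 0.1, -0.2]
opening: 0.0003
[ 0.53437302 -0.11740094  0.00619676] [ 0.83933569 -0.01023299  0.00403561]
```

View pics/s8.png

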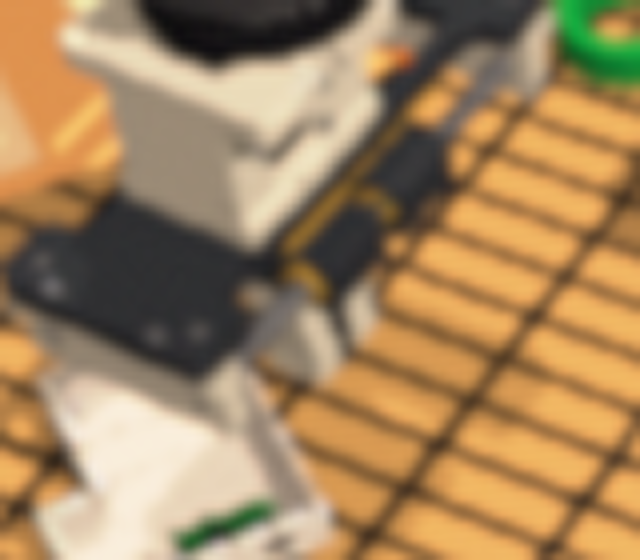

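```bash
for i in 1; do python3 -m handwheel '[[[0,0,0.0015,0,1],[0,0,0,0,1]]]'; python3 -m handwheel '[[[0,0,0.0015,0,1],[0,0,0,0,1]]]';python3 -m handwheel '[[[0,0,0.001,0,1],[0,0,0,0,1]]]'; done
```

```text
clock: 9.7
tool_pos: [0.5344, -0.1174, 0.0047]
orientation: [180.0, 0.0, -90.0]
force: [0.8, 0.3, 0.7]
opening: 0.0005
clock: 9.87
tool_pos: [0.5344, -0.1174, 0.0031]
orientation: [180.0, -0.0, -90.0]
force: [0.5, -0.0, 0.5]
opening: 0.0004
clock: 10.03
tool_pos: [0.5344, -0.1174, 0.0022]
orientation: [180.0, -0.0, -90.0]
force: [-0.2, -0.1, 0.7]
opening: 0.0004
```

```bash
python3 - <<'E'
from h import *
s=shot("wrist"); print(s["cam_to_world"].round(3)[:3,3])
c=s["color"]; cv2.imwrite("pics/w5.png",cv2.resize(c[60:350,60:360],None,fx=2.4,fy=2.05,interpolation=cv2.INTER_CUBIC)[:,:,::-1])
o=telemetry.get_obs(); print(o)
E
```

```text
[ 0.533 -0.192  0.172]
{'clock': 10.0833, 'joint_pos': array([ 8.12997875e+00,  2.20543664e+01, -2.97534406e+01, -8.82731679e-04,
       -3.82016020e+01, -8.13065389e+00]), 'qvel': array([-0.00714105, -0.06558983,  0.18053326,  0.08303211, -0.10594375,
       -0.0391602 ]), 'tau': array([ 2.45260402e-03, -5.01588035e+01,  1.92764658e+01,  4.59562093e+00,
        4.78255190e-02,  9.11334496e-05]), 'tool_pos': array([ 0.53444391, -0.11739549,  0.00227458]), 'orientation': array([ 1.79990608e+02, -7.90399545e-04, -9.00013688e+01]), 'force': array([-0.49355474,  0.08746315, -0.34173561]), 'moment': array([ 0.01006912,  0.04980653, -0.01545919]), 'opening': 0.00032943815977355575}
```

View pics/w5.png

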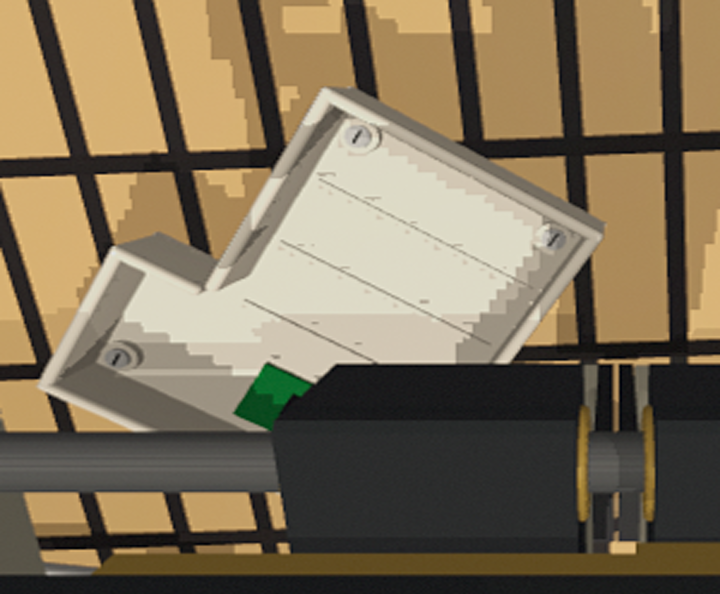

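```bash
python3 - <<'E'
from h import *
s=shot("wrist")
P=[(60+u/2.4,60+v/2.05) for u,v in [(327,90),(604,226),(40,388),(118,247),(207,290)]]
for dz in (0,.005,.01,.015,.02):
    s2=dict(s); T=s["cam_to_world"].copy(); T[2,3]+=dz; s2["cam_to_world"]=T
    W=np.array([pix2w(s2,p,.018)[:2] for p in P]); print(dz,fit(CL[[0,1,3,4,5]],W),np.linalg.norm(W[0]-W[1]),np.linalg.norm(W[0]-W[2]),"want .064,.102")
    print(np.linalg.norm(W[1]-W[2]),.1306)
t=shot("scene"); P=[]
E
```

```text
0 (array([ 0.5962, -0.1419]), np.float64(58.5), array([1.5, 1.4, 0.7, 0.4, 0.4])) 0.061417231240500254 0.10106137143497079 want .064,.102
0.13009350138937562 0.1306
0.005 (array([ 0.5986, -0.1408]), np.float64(58.5), array([1.3, 2. , 1.9, 0.5, 0.8])) 0.06340521067923191 0.10433256950764228 want .064,.102
0.13430442397007547 0.1306
0.01 (array([ 0.601 , -0.1396]), np.float64(58.5), array([2.1, 4.1, 3.9, 1.4, 1.2])) 0.06539319011796345 0.10760376758031366 want .064,.102
0.13851534655077513 0.1306
0.015 (array([ 0.6034, -0.1385]), np.float64(58.5), array([3.3, 6.3, 5.9, 2.3, 1.7])) 0.06738116955669511 0.11087496565298507 want .064,.102
0.14272626913147488 0.1306
0.02 (array([ 0.6058, -0.1374]), np.float64(58.5), array([4.6, 8.6, 7.9, 3.2, 2.1])) 0.06936914899542665 0.11414616372565653 want .064,.102
0.14693719171217462 0.1306
```

```bash
python3 - <<'E'
from h import *
s=shot("scene")
p=telemetry.get_obs()['tool_pos']
c=s["color"]; cv2.imwrite("pics/s9.png",cv2.resize(c[150:220,230:310],None,fx=8,fy=8,interpolation=cv2.INTER_CUBIC)[:,:,::-1])
for z in (-.01,0,.01,.02): print(((w2pix(s,[[p[0]+.0,p[1],z],[p[0]+.0105,p[1]+.0095,z],[p[0]-.0105,p[1]+.0095,z]])-[230,150])*8).round())
E
```

```text
[[326. 400.]
 [331. 430.]
 [366. 390.]]
[[323. 381.]
 [328. 411.]
 [363. 371.]]
[[320. 362.]
 [325. 392.]
 [360. 352.]]
[[316. 342.]
 [321. 373.]
 [357. 332.]]
```

View pics/s9.png

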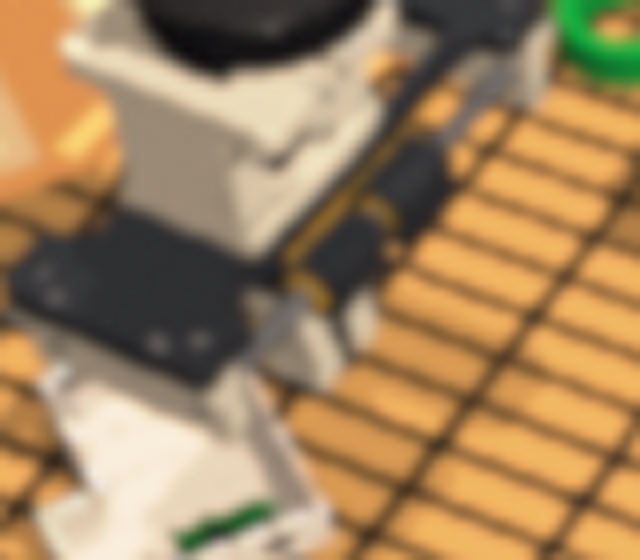

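```bash
python3 -m handwheel '[[[0,0,0.002,0,1],[0,0,0,0,1]]]'; python3 -m handwheel '[[[0,0,0.002,0,1],[0,0,0,0,1]]]';python3 -m handwheel '[[[0,0,0.002,0,1],[0,0,0,0,1]]]'
```

```text
clock: 10.4
tool_pos: [0.5343, -0.1174, 0.0001]
orientation: [180.0, 0.0, -90.0]
force: [0.0, 0.5, 0.5]
opening: 0.0002
clock: 10.57
tool_pos: [0.5342, -0.1174, -0.002]
orientation: [180.0, -0.0, -90.0]
force: [-0.7, -0.9, 0.2]
opening: 0.0005
clock: 10.73
tool_pos: [0.5343, -0.1174, -0.004]
orientation: [180.0, -0.0, -90.0]
force: [0.3, -0.2, -1.1]
opening: 0.0009
```

```bash
python3 -m handwheel '[[[0,0,0.0015,0,1],[0,0,0,0,1]]]'; python3 -m handwheel '[[[0,0,0.0015,0,1],[0,0,0,0,1]]]';python3 -m handwheel '[[[0,0,0.0015,0,1],[0,0,0,0,1]]]'
```

```text
clock: 10.9
tool_pos: [0.5344, -0.1174, -0.0054]
orientation: [180.0, -0.0, -90.0]
force: [0.2, 0.5, -0.1]
opening: 0.0003
clock: 11.07
tool_pos: [0.5344, -0.1174, -0.0069]
orientation: [180.0, 0.0, -90.0]
force: [-0.4, -0.7, 0.6]
opening: 0.0007
clock: 11.23
tool_pos: [0.5343, -0.1174, -0.0084]
orientation: [180.0, -0.0, -90.0]
force: [-0.2, -0.1, -0.7]
opening: 0.0006
```

```bash
python3 - <<'E'
from h import *
s=shot("scene")
p=telemetry.get_obs()['tool_pos'];print(p,telemetry.get_obs()['force'],telemetry.get_obs()['tau'])
c=s["color"]; cv2.imwrite("pics/s10.png",cv2.resize(c[150:220,230:310],None,fx=8,fy=8,interpolation=cv2.INTER_CUBIC)[:,:,::-1])
E
```

```text
[ 0.53438739 -0.11740402 -0.00826594] [ 0.66514257 -0.47490761 -0.1932483 ] [ 5.06636672e-03 -5.07711053e+01  1.86810029e+01  4.45297211e+00
  5.92943793e-02  2.04459393e-04]
```

View pics/s10.png

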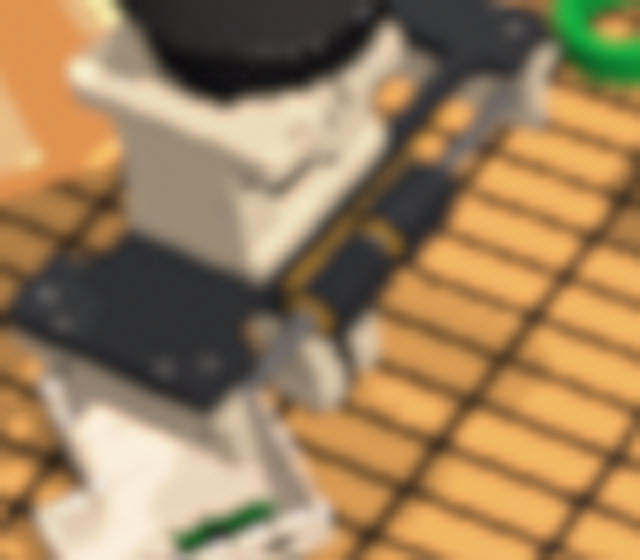

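```bash
python3 - <<'E'
from h import *
s=shot("scene")
for h in (.0,.01,.02,.03,.04,.05): print(h,((w2pix(s,[[.631,-.078,h],[.631,-.156,h]])-[230,150])*8).round().tolist())
c=s["color"]; cv2.imwrite("pics/s11.png",cv2.resize(c[170:240,220:300],None,fx=8,fy=8,interpolation=cv2.INTER_CUBIC)[:,:,::-1])
E
```

```text
0.0 [[251.0, 624.0], [59.0, 530.0]]
0.01 [[247.0, 605.0], [54.0, 511.0]]
0.02 [[243.0, 586.0], [48.0, 492.0]]
0.03 [[239.0, 567.0], [43.0, 473.0]]
0.04 [[234.0, 547.0], [37.0, 453.0]]
0.05 [[230.0, 528.0], [31.0, 433.0]]
```

View pics/s11.png

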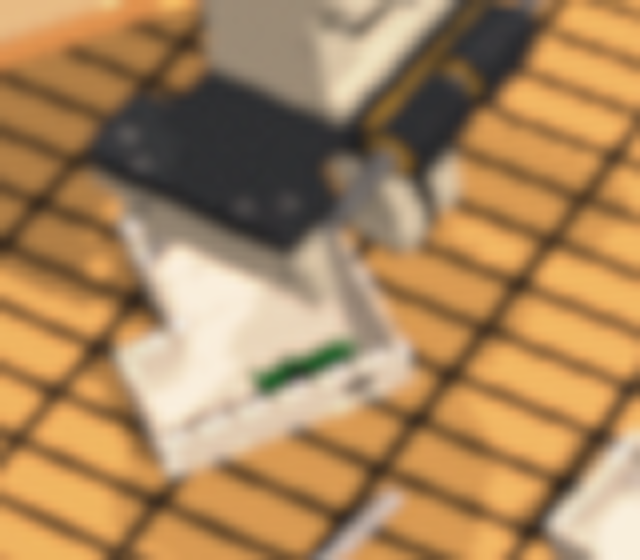

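```bash
python3 -m handwheel '[[[0,0,0.001,0,1],[0,0,0,0,1]]]'; python3 -m handwheel '[[[0,0,0.001,0,1],[0,0,0,0,1]]]';python3 -m handwheel '[[[0,0,0.001,0,1],[0,0,0,0,1]]]'
```

```text
clock: 11.5
tool_pos: [0.5345, -0.1174, -0.0092]
orientation: [180.0, 0.0, -90.0]
force: [-1.1, 0.7, -0.5]
opening: 0.0005
clock: 11.67
tool_pos: [0.5344, -0.1174, -0.0103]
orientation: [180.0, 0.0, -90.0]
force: [-0.3, 0.2, -0.9]
opening: 0.0003
clock: 11.83
tool_pos: [0.5344, -0.1174, -0.0113]
orientation: [180.0, -0.0, -90.0]
force: [0.3, -0.7, 0.7]
opening: 0.0002
```

```bash
python3 -m handwheel '[[[0,0,0.001,0,1],[0,0,0,0,1]]]'; python3 -m handwheel '[[[0,0,0.001,0,1],[0,0,0,0,1]]]';python3 -m handwheel '[[[0,0,0.001,0,1],[0,0,0,0,1]]]'
```

```text
clock: 12.0
tool_pos: [0.5345, -0.1174, -0.0114]
orientation: [-180.0, -0.0, -90.0]
force: [-3.3, 0.7, 9.7]
opening: 0.0005
clock: 12.17
tool_pos: [0.5345, -0.1174, -0.0115]
orientation: [-180.0, -0.0, -90.0]
force: [-5.9, 2.4, 20.2]
opening: 0.0003
clock: 12.33
tool_pos: [0.5345, -0.1174, -0.0116]
orientation: [-180.0, -0.0, -89.9]
force: [-9.6, 4.2, 31.2]
opening: 0.0006
```

```bash
python3 -m handwheel '[[[0,0,-0.01,0,0.6],[0,0,-0.02,0,0.6],[0,0,-0.015,0,0.6],[0,0,0,0,0.6]]]'; python3 - <<'E'
from h import *
route((-.016,-.0205),[(.5962,-.142,57.5)],z=.02)
E
```

```text
clock: 12.67
tool_pos: [0.5366, -0.1173, 0.0339]
orientation: [-179.7, 0.0, -90.0]
force: [0.3, 0.6, -0.4]
opening: 0.0218
now [ 0.5366 -0.1173  0.0339] -90.0
(0.5962, -0.142, 57.5) turn 0.568 5 x 0.1136 | shift [ 0.0048 -0.084   0.0139] 5 x [ 0.001  -0.0168  0.0028] r 0.627 tcp [ 0.605 -0.167  0.02 ]
```

```bash
python3 -m handwheel '[[[0,0,0,0.1136,0.6],[0,0,0,0.1136,0.6],[0,0,0,0.1136,0.6],[0,0,0,0.1136,0.6],[0,0,0,0.1136,0.6],[0.001,-0.0168,0.0028,0,0.6],[0.001,-0.0168,0.0028,0,0.6],[0.001,-0.0168,0.0028,0,0.6],[0.001,-0.0168,0.0028,0,0.6],[0.001,-0.0168,0.0028,0,0.6],[0,0,0,0,0.6],[0,0,0,0,0.6]]]'; python3 - <<'E'
from h import *
s=shot("wrist"); cv2.imwrite("pics/w6.png",s["color"][:,:,::-1])
print(telemetry.get_obs()['tool_pos'])
E
```

```text
clock: 13.67
tool_pos: [0.6024, -0.1672, 0.0158]
orientation: [179.9, -0.0, -122.6]
force: [-0.2, 0.0, -0.6]
opening: 0.0355
[ 0.60184705 -0.1668684   0.01603328]
```

View pics/w6.png

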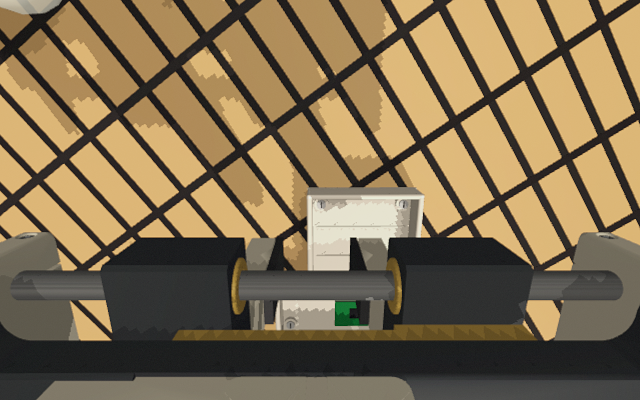

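```bash
python3 -m handwheel '[[[0,0,0.006,0,0.6],[0,0,0.006,0,0.6],[0,0,0.005,0,0.6],[0,0,0.002,0,0.6],[0,0,0,0,0.6],[0,0,0,0,0.8],[0,0,0,0,0.9],[0,0,0,0,1],[0,0,0,0,1],[0,0,0,0,1],[0,0,0,0,1],[0,0,0,0,1]]]'
python3 - <<'E'
from h import *
s=shot("wrist"); cv2.imwrite("pics/w7.png",s["color"][:,:,::-1])
o=telemetry.get_obs();print(o['opening'],o['tool_pos'])
E
```

```text
clock: 14.72
tool_pos: [0.6028, -0.1669, -0.0019]
orientation: [-180.0, 0.0, -122.5]
force: [-0.3, -0.7, 0.7]
opening: 0.0028
0.0026886092895902 [ 0.60288532 -0.16687228 -0.00188716]
```

View pics/w7.png

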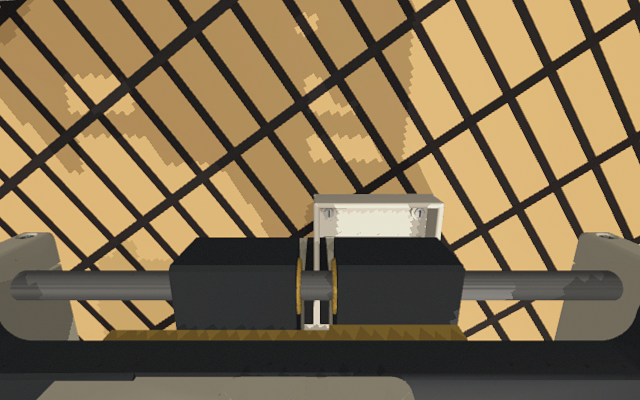

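```bash
python3 - <<'E'
from h import *
s=shot("wrist")
inhand(CL[:2],[(313,195),(443,195)],s)
route((-.016,-.0205),[(.514,-.10,90),(.514,.04,90),(.48,.12,90),(.43,.17,90),(.43,.17,42.2),(.4455,.2556,42.2),(*T2W(BLUE,0,.062),42.2)])
E
```

```text
shell (array([ 0.5929, -0.1435]), np.float64(57.5), array([0.5, 0.5]))
tcp in shell frame [-0.0143 -0.0209] tool yaw -122.5
now [ 0.6029 -0.1668 -0.0019] -122.5
(0.514, -0.1, 90) turn -0.568 5 x -0.1136 | shift [-0.0508  0.0684 -0.    ] 5 x [-0.0102  0.0137 -0.    ] r 0.547 tcp [ 0.534 -0.116 -0.002]
(0.514, 0.04, 90) turn -0.0 0 x -0.0000 | shift [-0.14  0.   -0.  ] 8 x [-0.0175  0.     -0.    ] r 0.535 tcp [ 0.534  0.024 -0.002]
(0.48, 0.12, 90) turn -0.0 0 x -0.0000 | shift [-0.08   0.034 -0.   ] 5 x [-0.016   0.0068 -0.    ] r 0.511 tcp [ 0.5    0.104 -0.002]
(0.43, 0.17, 90) turn -0.0 0 x -0.0000 | shift [-0.05  0.05 -0.  ] 4 x [-0.0125  0.0125 -0.    ] r 0.476 tcp [ 0.45   0.154 -0.002]
(0.43, 0.17, 42.2) turn 0.834 8 x 0.1043 | shift [ 0.0204  0.0051 -0.    ] 2 x [ 0.0102  0.0026 -0.    ] r 0.455 tcp [ 0.432  0.144 -0.002]
(0.4455, 0.2556, 42.2) turn -0.0 0 x -0.0000 | shift [-0.069  0.053 -0.   ] 5 x [-0.0138  0.0106 -0.    ] r 0.503 tcp [ 0.447  0.23  -0.002]
(np.float64(0.3728701150302215), np.float64(0.3355533234619746), 42.2) turn -0.0 0 x -0.0000 | shift [ 1.00e-04  1.08e-01 -0.00e+00] 6 x [ 0.     0.018 -0.   ] r 0.486 tcp [ 0.375  0.31  -0.002]
```

```bash
python3 -m handwheel '[[[0,0,0,-0.1,1],[0,0,0,-0.1,1],[0,0,0,-0.1,1],[0,0,0,-0.1,1],[0,0,0,-0.1,1],[0,0,0,-0.068,1],[-0.008,0.011,0,0,1],[-0.0102,0.0137,0,0,1],[-0.0102,0.0137,0,0,1],[-0.0102,0.0137,0,0,1],[-0.008,0.011,0,0,1],[-0.0042,0.0053,0,0,1],[0,0,0,0,1],[0,0,0,0,1]]]'
python3 - <<'E'
from h import *
s=shot("wrist"); cv2.imwrite("pics/w8.png",s["color"][:,:,::-1])
o=telemetry.get_obs();print(o['opening'],o['tool_pos'])
s=shot("scene"); cv2.imwrite("pics/s12.png",s["color"][:,:,::-1])
E
```

```text
clock: 15.98
tool_pos: [0.534, -0.1158, -0.002]
orientation: [180.0, 0.0, -90.0]
force: [-3.7, 3.7, 6.0]
opening: 0.0025
0.0025125798954902245 [ 0.53412951 -0.11598779 -0.0019725 ]
```

View pics/w8.png

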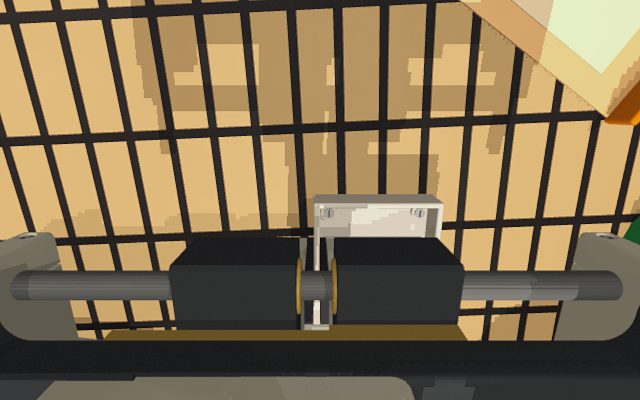

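View pics/s12.png

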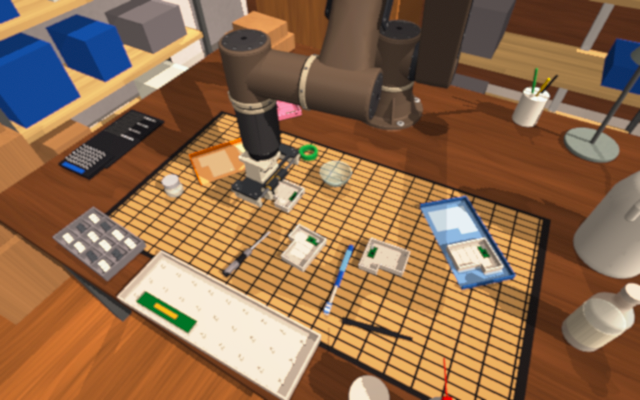

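```bash
python3 -m handwheel '[[[-0.01,0,0,0,1],[-0.018,0,0,0,1],[-0.018,0,0,0,1],[-0.018,0,0,0,1],[-0.018,0,0,0,1],[-0.018,0,0,0,1],[-0.018,0,0,0,1],[-0.022,0.004,0,0,1],[-0.016,0.006,0,0,1],[-0.016,0.006,0,0,1],[-0.016,0.006,0,0,1],[-0.016,0.006,0,0,1],[-0.016,0.006,0,0,1],[-0.0125,0.0125,0,0,1],[-0.0125,0.0125,0,0,1],[-0.0125,0.0125,0,0,1],[-0.008,0.008,0,0,1],[-0.0045,0.0045,0,0,1],[0,0,0,0,1],[0,0,0,0,1]]]'
python3 - <<'E'
from h import *
o=telemetry.get_obs();print(o['opening'],o['tool_pos'])
s=shot("scene"); cv2.imwrite("pics/s13.png",s["color"][:,:,::-1])
route((-.015,-.0205),[(.43,.17,42.2),(.4455,.2556,42.2),(*T2W(BLUE,0,.062),42.2)])
E
```

```text
clock: 17.75
tool_pos: [0.4508, 0.1547, -0.002]
orientation: [-180.0, 0.0, -90.0]
force: [-2.3, 3.2, 5.5]
opening: 0.0027
0.0027247699407292915 [ 0.45079582  0.15470899 -0.00196107]
now [ 0.4509  0.1545 -0.002 ] -90.0
(0.43, 0.17, 42.2) turn 0.834 8 x 0.1043 | shift [ 0.0201  0.0051 -0.    ] 2 x [ 0.01    0.0025 -0.    ] r 0.456 tcp [ 0.433  0.145 -0.002]
(0.4455, 0.2556, 42.2) turn -0.0 0 x -0.0000 | shift [-0.069  0.053 -0.   ] 5 x [-0.0138  0.0106 -0.    ] r 0.504 tcp [ 0.448  0.23  -0.002]
(np.float64(0.3728701150302215), np.float64(0.3355533234619746), 42.2) turn -0.0 0 x -0.0000 | shift [ 1.00e-04  1.08e-01 -0.00e+00] 6 x [ 0.     0.018 -0.   ] r 0.487 tcp [ 0.376  0.31  -0.002]
```

View pics/s13.png

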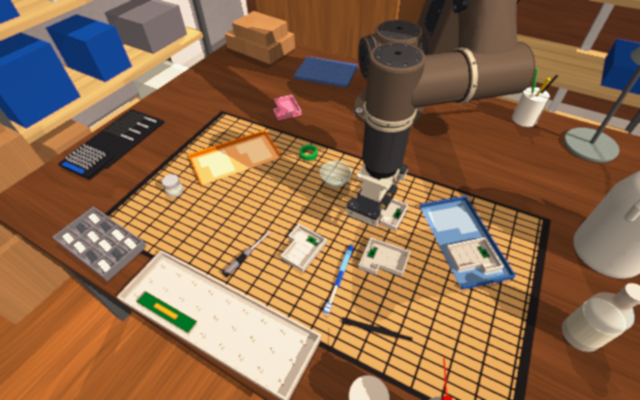

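```bash
python3 -m handwheel '[[[0,0,0,0.1043,1],[0,0,0,0.1043,1],[0,0,0,0.1043,1],[0,0,0,0.1043,1],[0,0,0,0.1043,1],[0,0,0,0.1043,1],[0,0,0,0.1043,1],[0,0,0,0.1043,1],[-0.008,0.01,0,0,1],[-0.0123,0.0145,0,0,1],[-0.0123,0.0145,0,0,1],[-0.01,0.012,0,0,1],[-0.0064,0.007,0,0,1],[0,0,0,0,1],[0,0,0,0,1]]]'
python3 - <<'E'
from h import *
o=telemetry.get_obs();print(o['opening'],o['tool_pos'])
s=shot("wrist"); cv2.imwrite("pics/w9.png",s["color"][:,:,::-1])
route((-.015,-.0205),[(*T2W(BLUE,0,.062),42.2)])
E
```

```text
clock: 19.05
tool_pos: [0.4482, 0.2303, -0.0019]
orientation: [180.0, 0.0, -137.8]
force: [-2.9, 2.7, 5.9]
opening: 0.0024
0.002411537247126231 [ 0.44824473  0.23034723 -0.00194897]
now [ 0.4483  0.2303 -0.002 ] -137.8
(np.float64(0.3728701150302215), np.float64(0.3355533234619746), 42.2) turn -0.001 1 x -0.0006 | shift [ 0.0002  0.1082 -0.    ] 6 x [ 0.     0.018 -0.   ] r 0.487 tcp [ 0.376  0.31  -0.002]
```

View pics/w9.png

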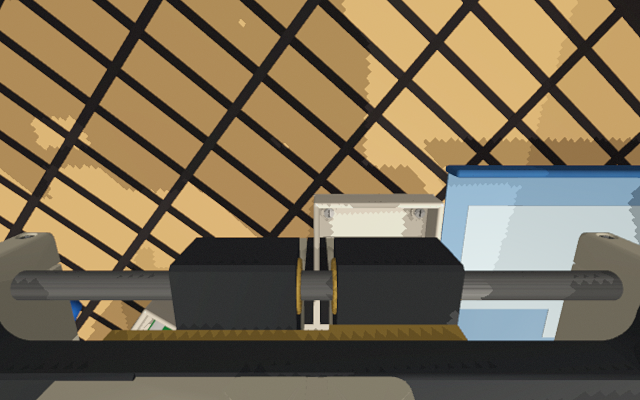

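```bash
python3 -m handwheel '[[[0,0.01,0,0,1],[0,0.018,0,0,1],[0,0.018,0,0,1],[0,0.018,0,0,1],[0,0.018,0,0,1],[0,0.016,0,0,1],[0,0.010,0,0,1],[0,0,0,0,1],[0,0,0,0,1]]]'
python3 - <<'E'
from h import *
o=telemetry.get_obs();print(o['opening'],o['tool_pos'])
s=shot("wrist"); cv2.imwrite("pics/w10.png",s["color"][:,:,::-1])
s=shot("top"); cv2.imwrite("pics/t10.png",s["color"][:,:,::-1])
E
```

```text
clock: 19.85
tool_pos: [0.3754, 0.3107, -0.002]
orientation: [180.0, 0.1, -137.8]
force: [-2.5, 2.2, 4.4]
opening: 0.0023
0.0023148767272556025 [ 0.3754176   0.31072784 -0.00196491]
```

View pics/w10.png

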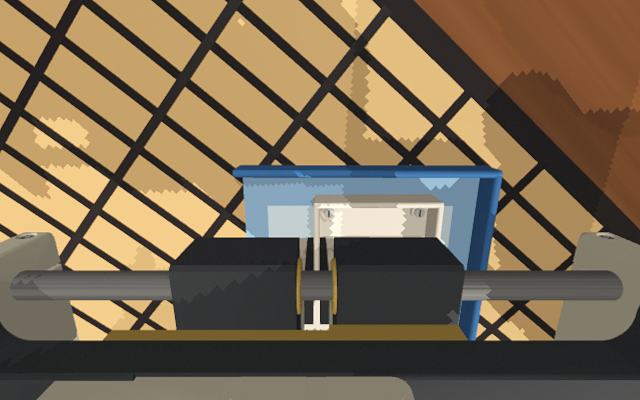

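```bash
python3 -m handwheel '[[[0,0,0,0,0.85],[0,0,0,0,0.8],[0,0,0,0,0.8],[0,0,-0.01,0,0.8],[0,0,-0.02,0,0.7],[0,0,-0.03,0,0.6],[0,0,-0.03,0,0.6],[0,0,-0.02,0,0.6],[0,0,0,0,0.6]]]'
python3 - <<'E'
from h import *
o=telemetry.get_obs();print(o['opening'],o['tool_pos'])
s=shot("wrist"); cv2.imwrite("pics/w11.png",s["color"][:,:,::-1])
route((.022,-.0205),[(.6362,.0417,-3.7)],z=.108,step=.038)
E
```

```text
clock: 20.7
tool_pos: [0.3766, 0.3115, 0.1119]
orientation: [179.9, 0.4, -137.8]
force: [1.4, 0.7, -0.8]
opening: 0.035
0.03495626383503542 [0.37661736 0.31152544 0.11188767]
now [0.3758 0.3107 0.1098] -137.8
(0.6362, 0.0417, -3.7) turn 0.801 7 x 0.1144 | shift [-0.2992 -0.2721  0.0018] 11 x [-0.0272 -0.0247  0.0002] r 0.657 tcp [0.657 0.02  0.108]
```

View pics/w11.png

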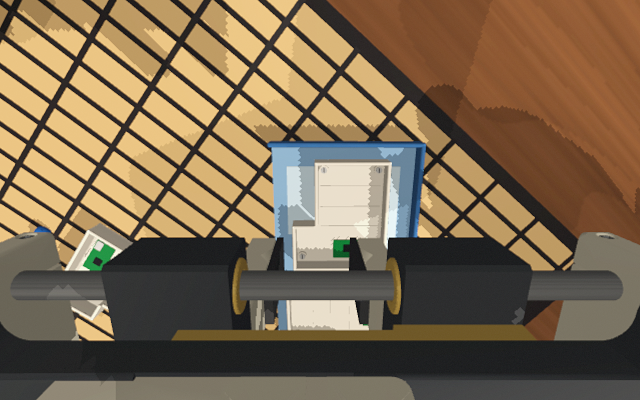

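```bash
python3 -m handwheel '[[[0,0,0,0.1144,0.6],[0,0,0,0.1144,0.6],[0,0,0,0.1144,0.6],[0,0,0,0.1144,0.6],[0,0,0,0.1144,0.6],[0,0,0,0.1144,0.6],[0,0,0,0.1144,0.6],[-0.0272,-0.0247,0,0,0.6],[-0.0272,-0.0247,0,0,0.6],[-0.0272,-0.0247,0,0,0.6],[-0.0272,-0.0247,0,0,0.6],[-0.0272,-0.0247,0,0,0.6],[-0.0272,-0.0247,0,0,0.6],[-0.0272,-0.0247,0,0,0.6],[-0.0272,-0.0247,0,0,0.6],[-0.0272,-0.0247,0,0,0.6],[-0.0272,-0.0247,0,0,0.6],[-0.0272,-0.0247,0,0,0.6],[0,0,0,0,0.6],[0,0,0,0,0.6]]]'
python3 - <<'E'
from h import *
o=telemetry.get_obs();print(o['opening'],o['tool_pos'],o['joint_pos'].round())
s=shot("wrist"); cv2.imwrite("pics/w12.png",s["color"][:,:,::-1])
s=shot("top"); cv2.imwrite("pics/t12.png",cv2.resize(s["color"][80:300,100:380,::-1],None,fx=2.7,fy=2.7,interpolation=cv2.INTER_CUBIC))
E
```

```text
clock: 22.42
tool_pos: [0.6558, 0.0171, 0.1052]
orientation: [-179.9, -0.2, 176.1]
force: [-1.6, -0.0, -0.6]
opening: 0.0352
0.0351777877644176 [0.65583944 0.01712797 0.1051859 ] [  18.   24.  -10.   -0.  -57. -112.]
```

View pics/w12.png

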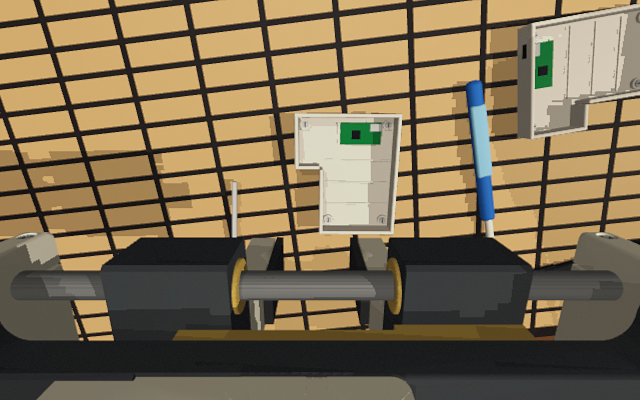

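View pics/t12.png

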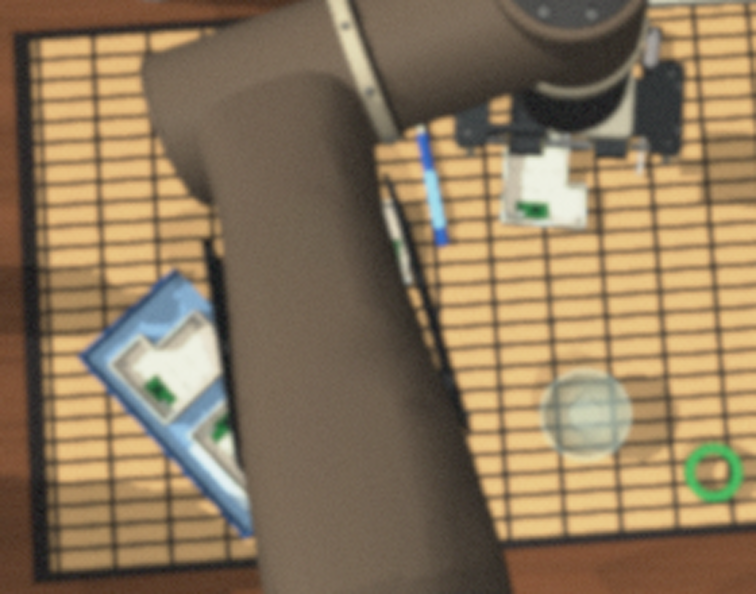

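```bash
python3 - <<'E'
from h import *
s=shot("wrist")
inhand(CR,[(320,233),(392,233),(402,116),(296,115),(297,166),(322,167)],s)
inhand(CR[[0,1,2,3][2:]+[4,5]],[(528,28),(534,137),(586,129),(585,104)],s)
for n,px in [("drv tip",(234,184)),("brush end",(474,84))]: print(n,pix2w(s,px,.007)[:2])
E
```

```text
shell (array([0.633 , 0.0454]), np.float64(-4.7), array([0.7, 1.6, 2.2, 2.3, 1.9, 1.7]))
tcp in shell frame [ 0.024  -0.0239] tool yaw 176.3
shell (array([0.565 , 0.2355]), np.float64(98.1), array([1.9, 3.6, 1. , 2.2]))
tcp in shell frame [-0.2264 -0.0587] tool yaw 176.3
drv tip [ 0.63570011 -0.05110603]
brush end [0.56767943 0.14930852]
```

```bash
python3 -m handwheel '[[[0.001,0.003,0.015,0.017,0.7],[0,0,0.025,0,0.7],[0,0,0.025,0,0.7],[0,0,0.015,0,0.7],[0,0,0.008,0,0.7],[0,0,0,0,0.7],[0,0,0,0,0.7]]]'
python3 - <<'E'
from h import *
o=telemetry.get_obs();print(o['opening'],o['tool_pos'])
s=shot("wrist"); cv2.imwrite("pics/w13.png",s["color"][:,:,::-1])
E
```

```text
clock: 23.15
tool_pos: [0.6553, 0.0232, 0.0203]
orientation: [-180.0, 0.0, 175.4]
force: [0.1, -0.1, 1.2]
opening: 0.026
0.026027601301638986 [0.65526264 0.02324451 0.02034668]
```

View pics/w13.png

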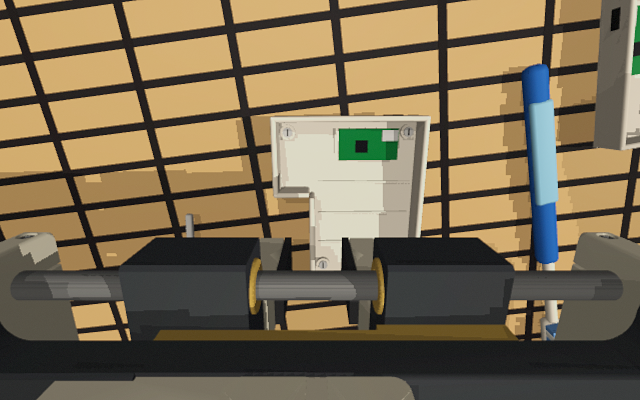

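```bash
python3 -m handwheel '[[[0,0,0.007,0,0.7],[0,0,0.007,0,0.7],[0,0,0.005,0,0.7],[0,0,0.003,0,0.7],[0,0,0,0,0.7],[0,0,0,0,0.9],[0,0,0,0,1],[0,0,0,0,1],[0,0,0,0,1],[0,0,0,0,1]]]'
python3 - <<'E'
from h import *
o=telemetry.get_obs();print(o['opening'],o['tool_pos'])
s=shot("wrist"); cv2.imwrite("pics/w14.png",s["color"][:,:,::-1])
E
```

```text
clock: 24.03
tool_pos: [0.6554, 0.0225, -0.0019]
orientation: [180.0, 0.0, 175.3]
force: [-0.5, -0.3, 0.1]
opening: 0.0028
0.0028187894955763694 [ 0.65542258  0.02252544 -0.00188147]
```

View pics/w14.png

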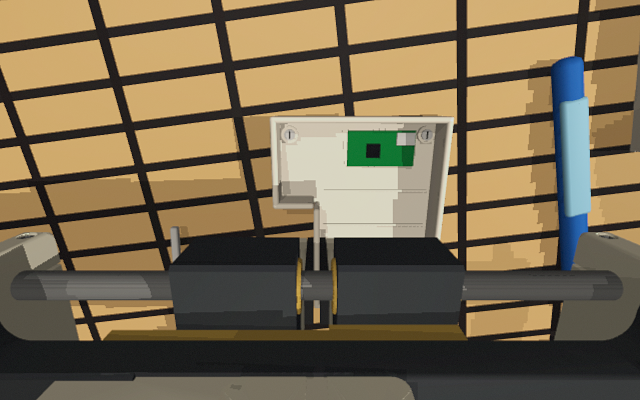

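```bash
python3 - <<'E'
from h import *
s=shot("wrist")
inhand(CR[2:],[(453,118),(271,118),(274,207),(318,209)],s)
for g in [(.022,-.0205)]:
  route(g,[(.53,.045,-4.7),(.53,.045,-32.8),(.527,-.05,-32.8),(*T2W(ORANGE,-.115,.06),-32.8),(*T2W(ORANGE,0,.06),-32.8)])
E
```

```text
shell (array([0.6344, 0.0453]), np.float64(-4.6), array([1.5, 0.6, 1.2, 1.4]))
tcp in shell frame [ 0.0228 -0.021 ] tool yaw 175.3
now [ 0.6555  0.0225 -0.0019] 175.3
(0.53, 0.045, -4.7) turn 0.001 1 x 0.0007 | shift [ 0.1049 -0.0084 -0.    ] 6 x [ 0.0175 -0.0014 -0.    ] r 0.551 tcp [ 0.55   0.023 -0.002]
(0.53, 0.045, -32.8) turn 0.49 5 x 0.0981 | shift [ 0.0071 -0.0128 -0.    ] 1 x [ 0.0071 -0.0128 -0.    ] r 0.538 tcp [ 0.537  0.016 -0.002]
(0.527, -0.05, -32.8) turn -0.0 0 x -0.0000 | shift [-0.0489 -0.0815 -0.    ] 5 x [-0.0098 -0.0163 -0.    ] r 0.54 tcp [ 0.534 -0.079 -0.002]
(np.float64(0.5687304403922562), np.float64(-0.23943733321496066), -32.8) turn -0.0 0 x -0.0000 | shift [-0.1377 -0.1366 -0.    ] 10 x [-0.0138 -0.0137 -0.    ] r 0.636 tcp [ 0.576 -0.269 -0.002]
(np.float64(0.506433996209741), np.float64(-0.33610249261696434), -32.8) turn -0.0 0 x -0.0000 | shift [ 0.    -0.115 -0.   ] 6 x [ 0.     -0.0192 -0.    ] r 0.63 tcp [ 0.514 -0.365 -0.002]
```

```bash
python3 -m handwheel '[[[0.01,-0.0008,0,0,1],[0.018,-0.0014,0,0,1],[0.018,-0.0014,0,0,1],[0.018,-0.0014,0,0,1],[0.018,-0.0014,0,0,1],[0.015,-0.001,0,0,1],[0.008,-0.001,0,0,1],[0,0,0,0.098,1],[0,0,0,0.098,1],[0,0,0,0.098,1],[0,0,0,0.098,1],[0,0,0,0.098,1],[-0.006,-0.013,0,0,1],[-0.008,-0.018,0,0,1],[-0.008,-0.018,0,0,1],[-0.008,-0.018,0,0,1],[-0.008,-0.018,0,0,1],[-0.004,-0.009,0,0,1],[0,0,0,0,1]]]'
python3 - <<'E'
from h import *
o=telemetry.get_obs();print(o['opening'],o['tool_pos'])
s=shot("wrist"); cv2.imwrite("pics/w15.png",s["color"][:,:,::-1])
s=shot("scene"); cv2.imwrite("pics/s15.png",s["color"][:,:,::-1])
route((.0225,-.0205),[(*T2W(ORANGE,-.115,.06),-32.8),(*T2W(ORANGE,0,.06),-32.8)])
E
```

```text
clock: 25.72
tool_pos: [0.534, -0.081, -0.0019]
orientation: [-180.0, 0.0, 147.2]
force: [-1.4, -1.9, 2.4]
opening: 0.0026
0.0025776695899061217 [ 0.53403357 -0.08096305 -0.00192047]
now [ 0.5343 -0.0797 -0.0019] 147.2
(np.float64(0.5687304403922562), np.float64(-0.23943733321496066), -32.8) turn 0.001 1 x 0.0008 | shift [-0.138  -0.1361 -0.    ] 10 x [-0.0138 -0.0136 -0.    ] r 0.636 tcp [ 0.577 -0.269 -0.002]
(np.float64(0.506433996209741), np.float64(-0.33610249261696434), -32.8) turn -0.0 0 x -0.0000 | shift [ 0.    -0.115 -0.   ] 6 x [ 0.     -0.0192 -0.    ] r 0.631 tcp [ 0.514 -0.366 -0.002]
```

View pics/w15.png

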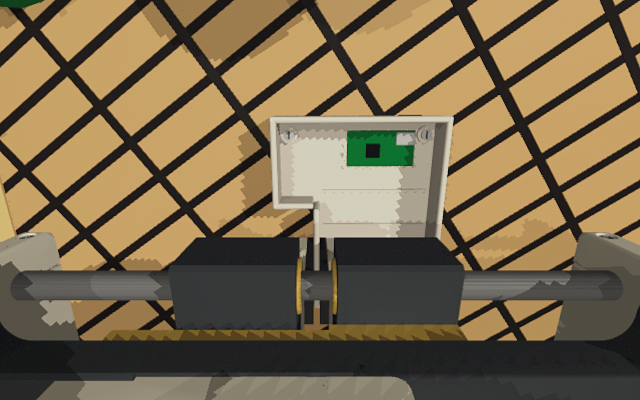

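View pics/s15.png

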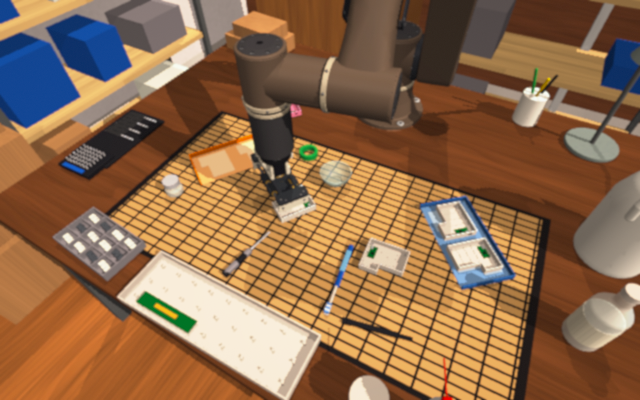

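```bash
python3 -m handwheel '[[[-0.008,-0.008,0,0,1],[-0.0145,-0.0143,0,0,1],[-0.0145,-0.0143,0,0,1],[-0.0145,-0.0143,0,0,1],[-0.0145,-0.0143,0,0,1],[-0.0145,-0.0143,0,0,1],[-0.0145,-0.0143,0,0,1],[-0.0145,-0.0143,0,0,1],[-0.0145,-0.0143,0,0,1],[-0.009,-0.009,0,0,1],[-0.005,-0.005,0,0,1],[0,0,0,0,1],[0,0,0,0,1]]]'
python3 - <<'E'
from h import *
o=telemetry.get_obs();print(o['opening'],o['tool_pos'])
s=shot("wrist"); cv2.imwrite("pics/w16.png",s["color"][:,:,::-1])
s=shot("top"); cv2.imwrite("pics/t16.png",cv2.resize(s["color"][110:290,320:520,::-1],None,fx=3.3,fy=3.3,interpolation=cv2.INTER_CUBIC))
route((.0225,-.0205),[(*T2W(ORANGE,0,.06),-32.8)])
E
```

```text
clock: 26.9
tool_pos: [0.5779, -0.2689, -0.0019]
orientation: [180.0, 0.1, 147.3]
force: [-0.4, -2.3, 3.1]
opening: 0.0027
0.002687526041854943 [ 0.5778745  -0.26888454 -0.00190499]
now [ 0.5776 -0.2684 -0.0019] 147.3
(np.float64(0.506433996209741), np.float64(-0.33610249261696434), -32.8) turn 0.002 1 x 0.0021 | shift [ 0.0007 -0.116  -0.    ] 6 x [ 0.0001 -0.0193 -0.    ] r 0.631 tcp [ 0.514 -0.366 -0.002]
```

View pics/w16.png

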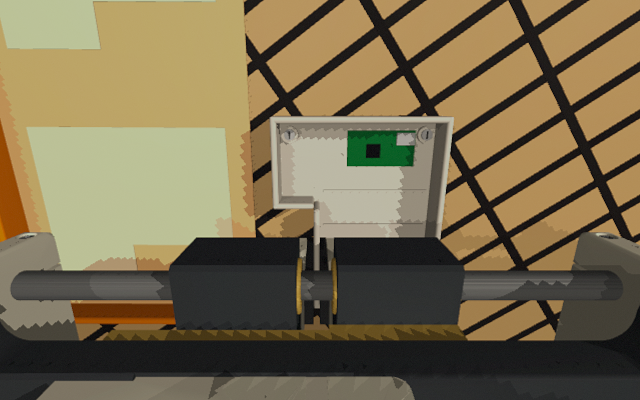

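View pics/t16.png

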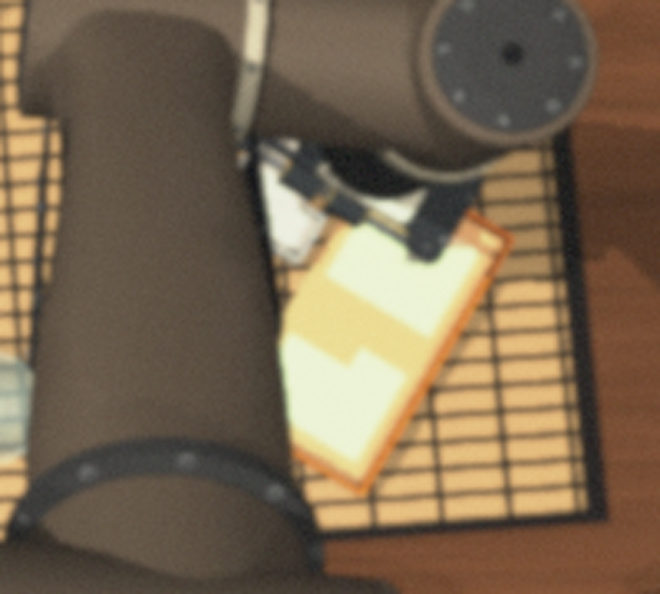

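```bash
python3 - <<'E'
from h import *
s=shot("wrist")
def tc(p):
    a=np.radians(ORANGE[2]); d=p-np.array(ORANGE[:2]); return np.array([np.cos(a)*d[0]+np.sin(a)*d[1],-np.sin(a)*d[0]+np.cos(a)*d[1]]).round(4)
for px,z in [((120,303),0),((120,303),.016),((120,322),.016),((247,40),0),((249,200),0),((20,220),0.0),((20,220),.016)]: print(px,z,tc(pix2w(s,px,z)[:2]))
o=telemetry.get_obs(); W=[pix2w(s,p,.018)[:2] for p in [(453,118),(271,118),(274,207),(318,209)]]; f=fit(CR[2:],W); print(f)
for c in CR[:4]: print(c,tc(S2W((*f[0],f[1]),c)))
c=s["color"]; cv2.imwrite("pics/w16b.png",cv2.resize(c[200:345,0:320],None,fx=2.5,fy=2.5,interpolation=cv2.INTER_CUBIC)[:,:,::-1])
E
```

```text
(120, 303) 0 [0.0233 0.1195]
(120, 303) 0.016 [0.0121 0.1088]
(120, 322) 0.016 [0.0142 0.1209]
(247, 40) 0 [-0.0612 -0.0241]
(249, 200) 0 [-0.0577  0.0551]
(20, 220) 0.0 [0.0699 0.0669]
(20, 220) 0.016 [0.0543 0.0612]
(array([ 0.5697, -0.2391]), np.float64(-32.6), array([1.6, 0.6, 1.2, 1.4]))
[ 0.05  -0.022] [-0.094   0.1107]
[0.05  0.042] [-0.158   0.1105]
[-0.05   0.042] [-0.1576  0.0105]
[-0.05  -0.042] [-0.0736  0.0108]
```

View pics/w16b.png

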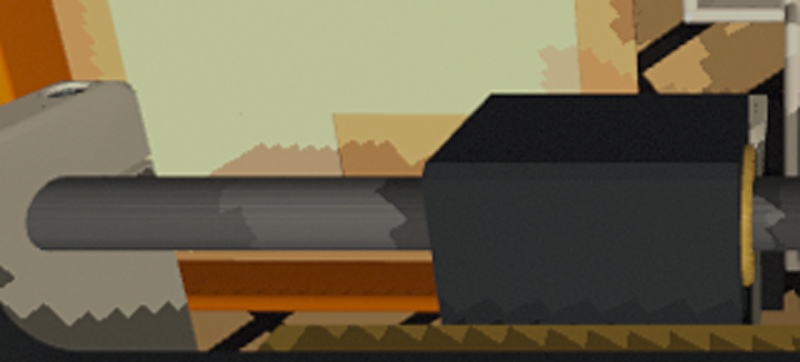

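```bash
python3 -m handwheel '[[[0.003,-0.008,0,0,1],[0,-0.018,0,0,1],[0,-0.018,0,0,1],[0,-0.018,0,0,1],[0,-0.018,0,0,1],[0,-0.018,0,0,1],[0,-0.012,0,0,1],[0,-0.006,0,0,1],[0,0,0,0,1],[0,0,0,0,1]]]'
python3 - <<'E'
from h import *
o=telemetry.get_obs();print(o['opening'],o['tool_pos'])
s=shot("wrist"); cv2.imwrite("pics/w17.png",s["color"][:,:,::-1])
E
```

```text
clock: 27.88
tool_pos: [0.5107, -0.3648, -0.0019]
orientation: [-180.0, -0.0, 147.3]
force: [-2.2, -3.5, 6.0]
opening: 0.0026
0.002574715261072025 [ 0.51071011 -0.36479523 -0.00191972]
```

View pics/w17.png

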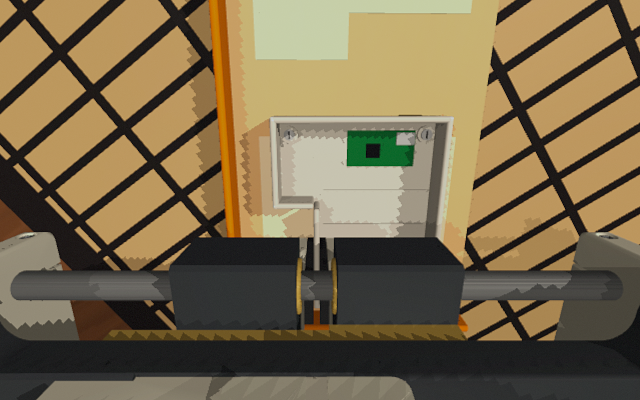

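```bash
python3 -m handwheel '[[[0,0,0,0,0.85],[0,0,0,0,0.8],[0,0,0,0,0.8],[0,0,-0.01,0,0.8],[0,0,-0.02,0,0.75],[0,0,-0.03,0,0.7],[0,0,-0.03,0,0.7],[0,0,-0.02,0,0.7]]]'
python3 -m handwheel '[[[0,0,0,-0.119,0.7],[0,0,0,-0.119,0.7],[0,0,0,-0.119,0.7],[0,0,0,-0.119,0.7],[0,0,0,-0.119,0.7],[0,0,0,-0.119,0.7],[0,0,0,-0.119,0.7],[0,0,0,-0.119,0.7],[0,0,0,-0.119,0.7],[0,0,0,-0.119,0.7],[0,0,0,-0.119,0.7],[0,0,0,-0.119,0.7],[0,0,0,-0.119,0.7],[0,0,0,-0.119,0.7],[0,0,0,-0.119,0.7],[0,0,0,-0.119,0.7],[0,0,0,-0.119,0.7],[0,0,0,-0.119,0.7],[0,0,0,-0.108,0.7],[0,0,0,0,0.7]]]'
python3 - <<'E'
from h import *
o=telemetry.get_obs();print(o['opening'],o['tool_pos'],o['orientation'],o['joint_pos'].round())
s=shot("top"); cv2.imwrite("pics/t17.png",cv2.resize(s["color"][80:290,90:520,::-1],None,fx=1.85,fy=1.85,interpolation=cv2.INTER_CUBIC))
route((.022,-.0205),[(.5665,.2345,96.5)],z=.108,step=.038)
E
```

```text
clock: 28.6
tool_pos: [0.5123, -0.3645, 0.1113]
orientation: [180.0, 0.1, 147.3]
force: [0.8, -0.3, 0.6]
opening: 0.0259
clock: 30.27
tool_pos: [0.5115, -0.364, 0.1084]
orientation: [-180.0, 0.0, -83.5]
force: [0.7, 1.1, 0.3]
opening: 0.0265
0.02649234482895989 [ 0.51153187 -0.36401078  0.10835066] [-1.79996888e+02  7.40761802e-03 -8.35216397e+01] [-18.  21. -13.  -0. -56.  24.]
now [ 0.5116 -0.3641  0.1083] -83.9
(0.5665, 0.2345, 96.5) turn -0.007 1 x -0.0072 | shift [-6.105e-01 -1.429e-01  3.000e-04] 17 x [-0.0359 -0.0084  0.    ] r 0.639 tcp [0.584 0.259 0.108]
```

View pics/t17.png

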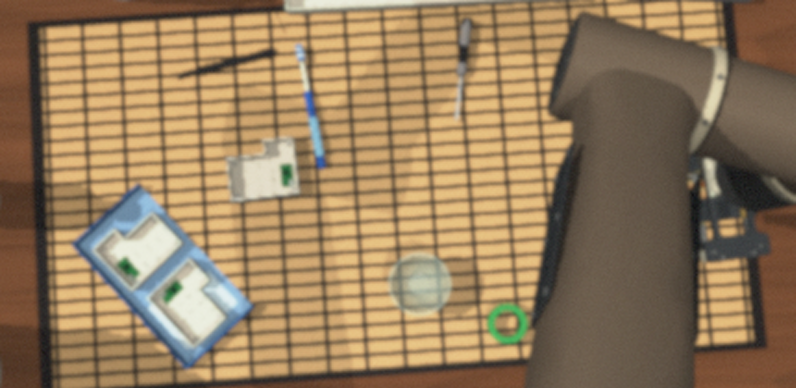

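```bash
python3 -m handwheel '[[[-0.0359,-0.0084,0,0,0.7],[-0.0359,-0.0084,0,0,0.7],[-0.0359,-0.0084,0,0,0.7],[-0.0359,-0.0084,0,0,0.7],[-0.0359,-0.0084,0,0,0.7],[-0.0359,-0.0084,0,0,0.7],[-0.0359,-0.0084,0,0,0.7],[-0.0359,-0.0084,0,0,0.7],[-0.0359,-0.0084,0,0,0.7],[-0.0359,-0.0084,0,0,0.7],[-0.0359,-0.0084,0,0,0.7],[-0.0359,-0.0084,0,0,0.7],[-0.0359,-0.0084,0,0,0.7],[-0.0359,-0.0084,0,0,0.7],[-0.0359,-0.0084,0,0,0.7],[-0.0359,-0.0084,0,0,0.7],[-0.0359,-0.0084,0,0,0.7],[0,0,0,0,0.7],[0,0,0,0,0.7]]]'
python3 - <<'E'
from h import *
o=telemetry.get_obs();print(o['opening'],o['tool_pos'])
s=shot("wrist"); cv2.imwrite("pics/w18.png",s["color"][:,:,::-1])
s=shot("top"); cv2.imwrite("pics/t18.png",cv2.resize(s["color"][130:280,370:500,::-1],None,fx=4,fy=4,interpolation=cv2.INTER_CUBIC))
E
```

```text
clock: 31.9
tool_pos: [0.5875, 0.2599, 0.1076]
orientation: [180.0, -0.0, -83.9]
force: [0.3, -1.1, -0.1]
opening: 0.0262
0.02616852369909152 [0.58751562 0.25992608 0.10755284]
```

View pics/w18.png

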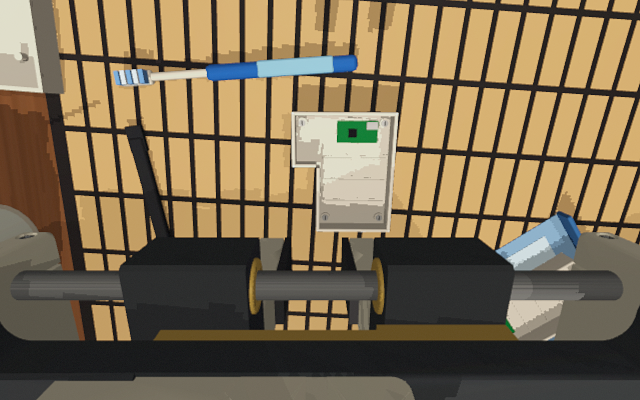

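View pics/t18.png

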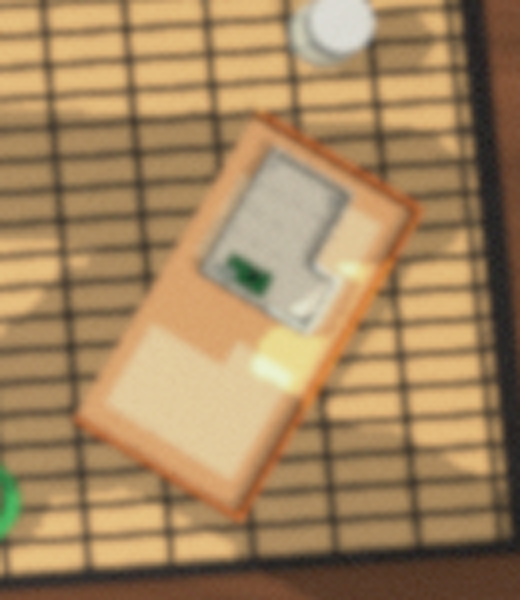

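```bash
python3 - <<'E'
from h import *
s=shot("wrist")
inhand(CR,[(317,231),(389,231),(398,113),(292,113),(292,166),(317,166)],s)
for n,px in [("brush",(356,62)),("brush mid",(260,70))]: print(n,pix2w(s,px,.007)[:2])
E
```

```text
shell (array([0.5662, 0.2319]), np.float64(95.7), array([0.8, 1.1, 1.2, 1.6, 0.7, 1. ]))
tcp in shell frame [ 0.023  -0.0237] tool yaw -84.0
brush [0.56662799 0.14434178]
brush mid [0.64086624 0.15806993]
```

```bash
python3 -m handwheel '[[[0.001,0.003,0.015,0,0.7],[0,0,0.025,0,0.7],[0,0,0.025,0,0.7],[0,0,0.015,0,0.7],[0,0,0.01,0,0.7],[0,0,0.006,0,0.7],[0,0,0.006,0,0.7],[0,0,0.005,0,0.7],[0,0,0.002,0,0.7],[0,0,0,0,0.7],[0,0,0,0,0.7]]]'
python3 - <<'E'
from h import *
o=telemetry.get_obs();print(o['opening'],o['tool_pos'],o['force'])
s=shot("wrist"); cv2.imwrite("pics/w19.png",s["color"][:,:,::-1])
E
```

```text
clock: 32.97
tool_pos: [0.5852, 0.2566, -0.0006]
orientation: [-180.0, 0.0, -83.8]
force: [-0.6, 0.0, 0.6]
opening: 0.0264
0.026372584888840454 [ 0.58522957  0.25664503 -0.00060825] [-0.61782839  0.01071845  0.57028415]
```

View pics/w19.png

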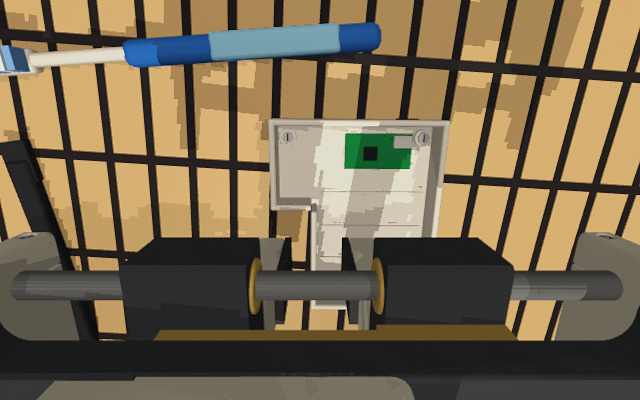

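Wall (col ~312) sits between the pads (290/342). Closing.

```bash
python3 -m handwheel '[[[0,0,0.001,0,0.8],[0,0,0,0,0.9],[0,0,0,0,1],[0,0,0,0,1],[0,0,0,0,1],[0,0,0,0,1],[0,0,0,0,1]]]'
python3 - <<'E'
from h import *
o=telemetry.get_obs();print(o['opening'],o['tool_pos'])
s=shot("wrist"); cv2.imwrite("pics/w20.png",s["color"][:,:,::-1])
E
```

```text
clock: 33.6
tool_pos: [0.5851, 0.2566, -0.002]
orientation: [-180.0, 0.0, -83.8]
force: [-0.1, 0.4, 1.1]
opening: 0.0024
0.0023595729459670103 [ 0.58508354  0.25657169 -0.0020045 ]
```

View pics/w20.png

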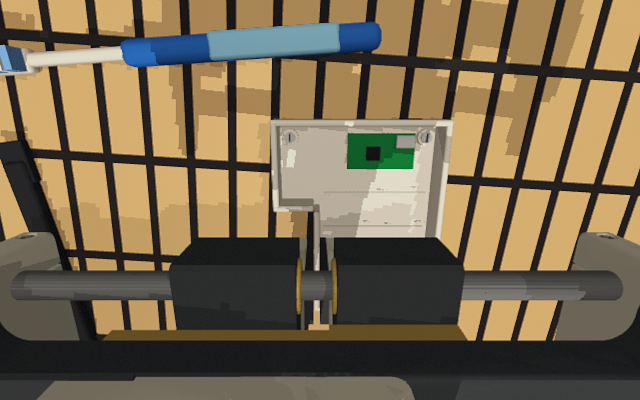

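```bash
python3 - <<'E'
from h import *
s=shot("wrist")
inhand(CR[2:],[(453,121),(271,121),(274,211),(318,212)],s)
route((.021,-.0205),[(.50,.22,90),(.50,-.10,90),(.50,-.10,147.2),(*T2W(ORANGE,-.115,-.062),147.2),(*T2W(ORANGE,0,-.062),147.2)])
E
```

```text
shell (array([0.5644, 0.2341]), np.float64(96.4), array([1.4, 0.3, 0.8, 1.4]))
tcp in shell frame [ 0.02   -0.0231] tool yaw -83.8
now [ 0.5851  0.2566 -0.002 ] -83.8
(0.5, 0.22, 90) turn 0.108 1 x 0.1079 | shift [ 0.0156  0.0646 -0.    ] 4 x [ 0.0039  0.0161 -0.    ] r 0.574 tcp [ 0.52   0.241 -0.002]
(0.5, -0.1, 90) turn -0.0 0 x -0.0000 | shift [ 0.32 -0.   -0.  ] 16 x [ 0.02 -0.   -0.  ] r 0.526 tcp [ 0.52  -0.079 -0.002]
(0.5, -0.1, 147.2) turn -0.998 9 x -0.1109 | shift [-0.0269  0.0083 -0.    ] 2 x [-0.0134  0.0041 -0.    ] r 0.499 tcp [ 0.493 -0.071 -0.002]
(np.float64(0.4661813147657827), np.float64(-0.1733489315604664), 147.2) turn -0.0 0 x -0.0000 | shift [ 0.0113  0.08   -0.    ] 5 x [ 0.0023  0.016  -0.    ] r 0.482 tcp [ 0.46  -0.145 -0.002]
(np.float64(0.4038848705832676), np.float64(-0.2700140909624701), 147.2) turn -0.0 0 x -0.0000 | shift [ 0.     0.115 -0.   ] 6 x [ 0.      0.0192 -0.    ] r 0.465 tcp [ 0.397 -0.241 -0.002]
```

```bash
python3 -m handwheel '[[[0,0,0,0.054,1],[0,0,0,0.054,1],[0.002,0.008,0,0,1],[0.0039,0.0161,0,0,1],[0.0039,0.0161,0,0,1],[0.0039,0.0161,0,0,1],[0.002,0.0083,0,0,1],[0.01,0,0,0,1],[0.02,0,0,0,1],[0.02,0,0,0,1],[0.02,0,0,0,1],[0.02,0,0,0,1],[0.02,0,0,0,1],[0.02,0,0,0,1],[0.02,0,0,0,1],[0.02,0,0,0,1],[0.02,0,0,0,1],[0.02,0,0,0,1],[0.02,0,0,0,1],[0.02,0,0,0,1]]]'
python3 -m handwheel '[[[0.02,0,0,0,1],[0.02,0,0,0,1],[0.015,0,0,0,1],[0.01,0,0,0,1],[0.005,0,0,0,1],[0,0,0,0,1],[0,0,0,-0.1109,1],[0,0,0,-0.1109,1],[0,0,0,-0.1109,1],[0,0,0,-0.1109,1],[0,0,0,-0.1109,1],[0,0,0,-0.1109,1],[0,0,0,-0.1109,1],[0,0,0,-0.1109,1],[0,0,0,-0.1109,1],[0,0,0,0,1]]]'
python3 - <<'E'
from h import *
o=telemetry.get_obs();print(o['opening'],o['tool_pos'])
s=shot("wrist"); cv2.imwrite("pics/w21.png",s["color"][:,:,::-1])
s=shot("scene"); cv2.imwrite("pics/s21.png",s["color"][:,:,::-1])
route((.021,-.0205),[(*T2W(ORANGE,-.115,-.062),147.2),(*T2W(ORANGE,0,-.062),147.2)])
E
```

```text
clock: 35.37
tool_pos: [0.5205, -0.0104, -0.002]
orientation: [-180.0, 0.0, -90.0]
force: [0.3, 1.0, 1.3]
opening: 0.0028
clock: 36.7
tool_pos: [0.5202, -0.0787, -0.002]
orientation: [180.0, 0.0, -32.5]
force: [-1.6, 1.2, 4.5]
opening: 0.0025
0.0025209943699683315 [ 0.52016952 -0.0786559  -0.00202521]
now [ 0.5203 -0.0787 -0.002 ] -33.0
(np.float64(0.4661813147657827), np.float64(-0.1733489315604664), 147.2) turn -0.003 1 x -0.0032 | shift [-0.0152  0.0884 -0.    ] 5 x [-0.003   0.0177 -0.    ] r 0.482 tcp [ 0.46  -0.145 -0.002]
(np.float64(0.4038848705832676), np.float64(-0.2700140909624701), 147.2) turn -0.0 0 x -0.0000 | shift [ 0.     0.115 -0.   ] 6 x [ 0.      0.0192 -0.    ] r 0.465 tcp [ 0.397 -0.241 -0.002]
```

View pics/w21.png

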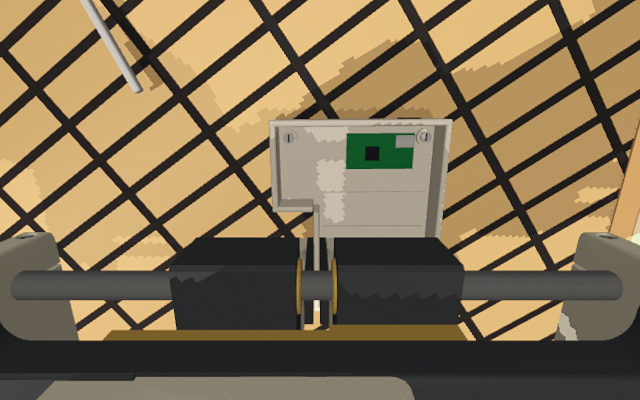

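View pics/s21.png

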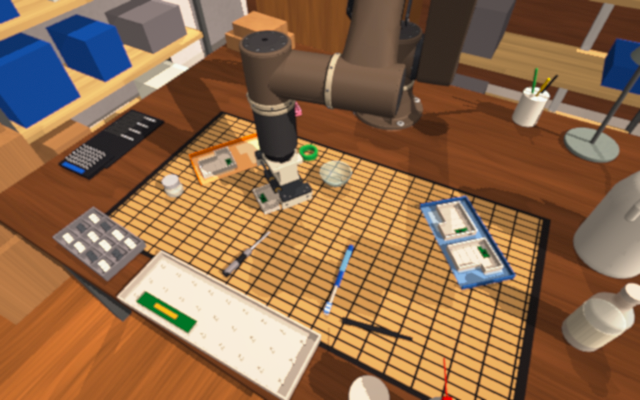

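```bash
python3 -m handwheel '[[[-0.0015,0.009,0,0,1],[-0.003,0.018,0,0,1],[-0.003,0.018,0,0,1],[-0.003,0.018,0,0,1],[-0.003,0.016,0,0,1],[-0.0017,0.0094,0,0,1],[0,0,0,0,1],[0,0,0,0,1]]]'
python3 - <<'E'
from h import *
o=telemetry.get_obs();print(o['opening'],o['tool_pos'])
s=shot("wrist"); cv2.imwrite("pics/w22.png",s["color"][:,:,::-1])
def tc(p):
    a=np.radians(ORANGE[2]); d=p-np.array(ORANGE[:2]); return np.array([np.cos(a)*d[0]+np.sin(a)*d[1],-np.sin(a)*d[0]+np.cos(a)*d[1]]).round(4)
W=[pix2w(s,p,.018)[:2] for p in [(453,121),(271,121),(274,211),(318,212)]]; f=fit(CR[2:],W); print(f)
for c in CR[:4]: print(c,tc(S2W((*f[0],f[1]),c)))
route((.021,-.0205),[(*T2W(ORANGE,0,-.062),147.2)])
s=shot("top"); cv2.imwrite("pics/t22.png",cv2.resize(s["color"][130:280,340:500,::-1],None,fx=4,fy=4,interpolation=cv2.INTER_CUBIC))
E
```

```text
clock: 37.47
tool_pos: [0.4574, -0.1468, -0.0021]
orientation: [179.9, 0.1, -32.9]
force: [-4.6, -4.9, 9.3]
opening: 0.0026
0.0025612884428268573 [ 0.45735517 -0.1467585  -0.00206732]
(array([ 0.4609, -0.176 ]), np.float64(147.2), array([1.4, 0.4, 0.8, 1.4]))
[ 0.05  -0.022] [-0.1319 -0.115 ]
[0.05  0.042] [-0.0679 -0.115 ]
[-0.05   0.042] [-0.0679 -0.015 ]
[-0.05  -0.042] [-0.1519 -0.015 ]
now [ 0.4575 -0.1466 -0.0021] -32.9
(np.float64(0.4038848705832676), np.float64(-0.2700140909624701), 147.2) turn -0.002 1 x -0.0021 | shift [ 0.0008  0.1122 -0.    ] 6 x [ 0.0001  0.0187 -0.    ] r 0.465 tcp [ 0.397 -0.241 -0.002]
```

View pics/w22.png

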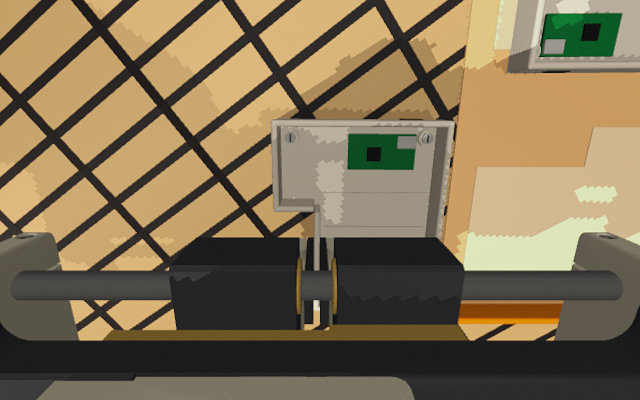

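View pics/t22.png

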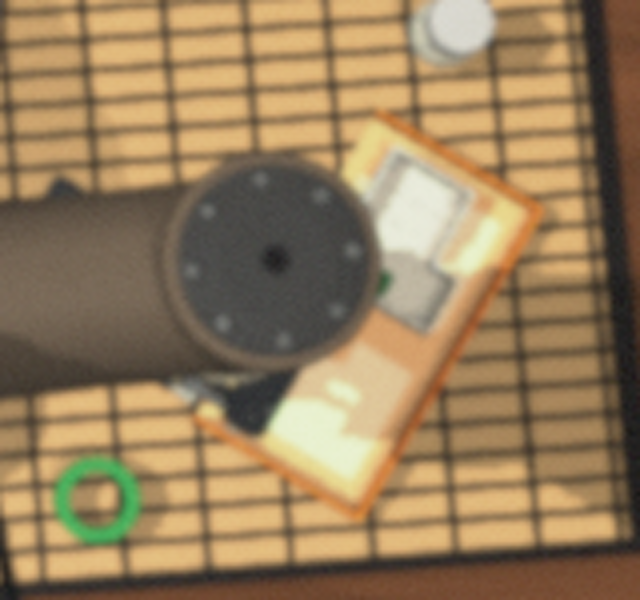

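```bash
python3 -m handwheel '[[[0.007,0,0,0,1],[0,0.01,0,0,1],[0,0.018,0,0,1],[0,0.018,0,0,1],[0,0.018,0,0,1],[0,0.018,0,0,1],[0,0.016,0,0,1],[0,0.009,0,0,1],[0,0.004,0,0,1],[0,0,0,0,1],[0,0,0,0,1]]]'
python3 - <<'E'
from h import *
o=telemetry.get_obs();print(o['opening'],o['tool_pos'],o['force'])
s=shot("wrist"); cv2.imwrite("pics/w23.png",s["color"][:,:,::-1])
E
```

```text
clock: 38.48
tool_pos: [0.405, -0.2427, -0.0021]
orientation: [179.9, 0.0, -32.8]
force: [-1.2, -3.7, 5.6]
opening: 0.0024
0.0024279811237895577 [ 0.40502543 -0.24271352 -0.00207923] [-1.24446281 -3.71477096  5.63145105]
```

View pics/w23.png

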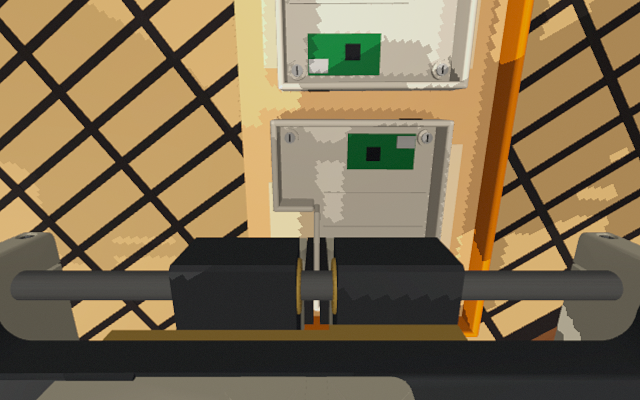

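Both sit side by side inside the orange tray (front edge at column ~245, bay wall at ~272). Release, lift and back off so the top camera can see.

```bash
python3 -m handwheel '[[[0,0,0,0,0.9],[0,0,0,0,0.85],[0,0,0,0,0.85],[0,0,0,0,0.85],[0,0,-0.01,0,0.85],[0,0,-0.02,0,0.85],[0,0,-0.03,0,0.8],[0,0,-0.035,0,0.8],[0,0,-0.035,0,0.8],[0,0,-0.03,0,0.8],[0,0,-0.02,0,0.8],[0,0,0,0,0.8]]]'
python3 -m handwheel '[[[-0.03,-0.02,0,0,0.8],[-0.03,-0.02,0,0,0.8],[-0.03,-0.02,0,0,0.8],[-0.03,-0.02,0,0,0.8],[-0.03,-0.02,0,0,0.8],[-0.03,-0.02,0,0,0.8],[-0.03,-0.02,0,0,0.8],[-0.03,-0.02,0,0,0.8],[0,0,0,0,0.8],[0,0,0,0,0.8],[0,0,0,0,0.8]]]'
python3 - <<'E'
from h import *
o=telemetry.get_obs();print(o['opening'],o['tool_pos'],o['force'])
s=shot("wrist"); cv2.imwrite("pics/w24.png",s["color"][:,:,::-1])
s=shot("top"); cv2.imwrite("pics/t24.png",s["color"][:,:,::-1]); cv2.imwrite("pics/t24b.png",cv2.resize(s["color"][130:280,370:500,::-1],None,fx=4,fy=4,interpolation=cv2.INTER_CUBIC));cv2.imwrite("pics/t24c.png",cv2.resize(s["color"][170:285,120:240,::-1],None,fx=5,fy=5,interpolation=cv2.INTER_CUBIC))
s=shot("scene"); cv2.imwrite("pics/s24.png",s["color"][:,:,::-1])
E
```

```text
clock: 39.53
tool_pos: [0.4077, -0.2429, 0.1824]
orientation: [-179.9, -0.4, -32.8]
force: [0.6, 0.4, 0.2]
opening: 0.0174
clock: 40.45
tool_pos: [0.2917, 0.0194, 0.1777]
orientation: [180.0, 0.0, -32.7]
force: [0.6, -0.3, 0.3]
opening: 0.0174
0.017359763978080988 [0.29174353 0.01935686 0.17766878] [ 0.60077469 -0.32557637  0.32469104]
```

View pics/t24.png

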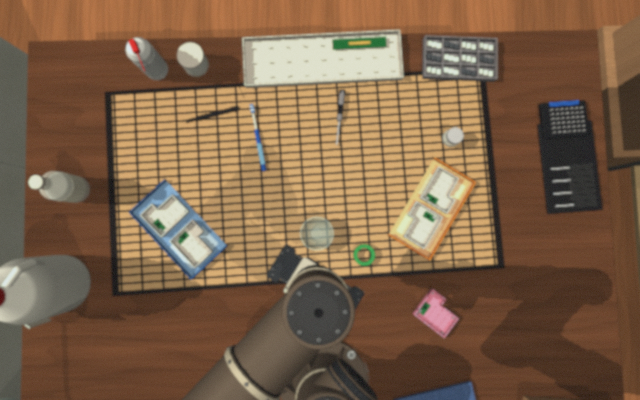

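View pics/t24b.png

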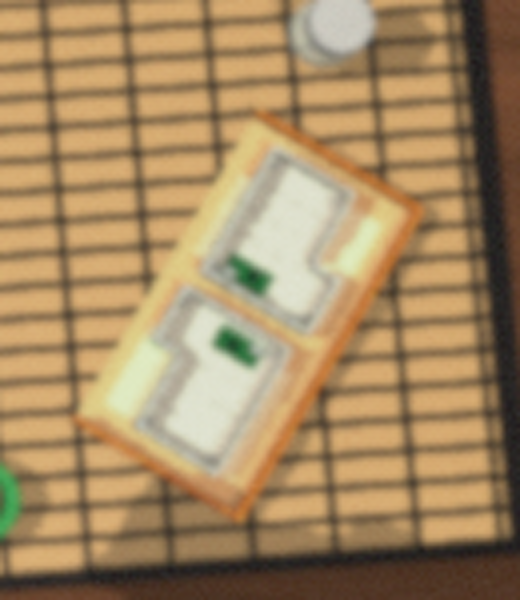

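View pics/t24c.png

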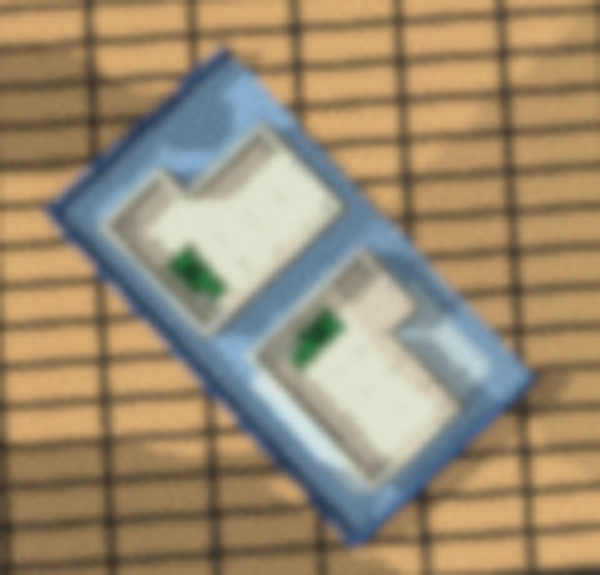

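View pics/s24.png

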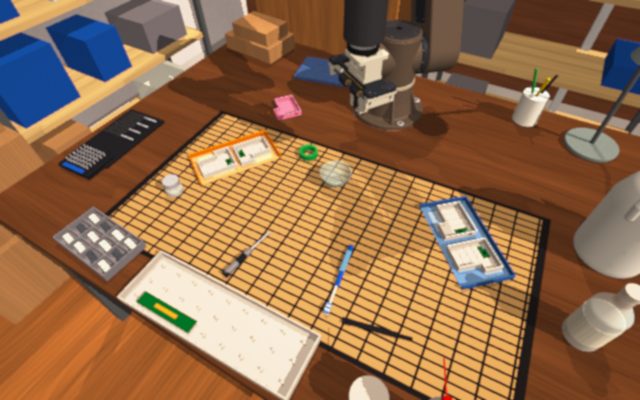

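```bash
python3 - <<'E'
from h import *
t=shot("top")
def F(n,C,px,o,k,tray):
    W=[pix2w(t,(o[0]+u/k-.4,o[1]+v/k-.4),.018)[:2] for u,v in px]; f=fit(C,W)
    a=np.radians(tray[2]); M=np.array([[np.cos(a),np.sin(a)],[-np.sin(a),np.cos(a)]])
    print(n,f[1],f[2]); print([ (M@(S2W((*f[0],f[1]),c)-np.array(tray[:2]))).round(3).tolist() for c in [(0,0)]+list(C[:4])])
F("left_a",CL[:4],[(462,408),(378,485),(255,352),(370,250)],(120,170),5,BLUE)
F("right1",CR[:4],[(138,428),(220,470),(292,350),(190,288)],(370,130),4,ORANGE)
F("right2",CR[:4],[(350,200),(275,150),(205,268),(312,328)],(370,130),4,ORANGE)
E
```

```text
left_a 41.3 [2.5 3.  1.8 2.9]
[[-0.004, 0.06], [-0.025, 0.11], [0.039, 0.109], [0.037, 0.009], [-0.047, 0.01]]
right1 147.2 [0.9 4.4 2.2 3.3]
[[-0.003, -0.055], [-0.025, -0.105], [0.039, -0.105], [0.039, -0.005], [-0.045, -0.005]]
right2 -32.1 [6.4 3.2 3.6 5.3]
[[0.001, 0.057], [0.022, 0.108], [-0.042, 0.107], [-0.041, 0.007], [0.043, 0.008]]
```

```bash
python3 -c "
from plant import close_job
print(close_job())"
```

```text
the job is handed in; nothing more can be done
None
```

The other left-hand shell is in the blue tray beside the first, and both right-hand shells are side by side in the orange tray. I handed the job in at about 40.5 s of the 72 s allowed. `close_job` reports no verdict.

**How it was done:** I closed the fingers on each shell's rim wall at the notch and dragged it along the table at constant height. None was lifted.

**Last checks, from the top camera:**
- **Fit in the trays:** The three shells I moved have their middles within about 4 mm of the tray centre line. Every corner is at least 10 mm inside the side walls and about 15 mm or more behind the open front. The corner fits left residuals of 1 to 6 mm.
- **Left alone:** The shell that was already in the blue tray and the six bystanders look unmoved by eye; I took no final position measurements of them.
- **Robot:** The gripper was clear of everything at the end.

**What disagreed or failed:** My first grip closed on air. The fingertips turned out to be about 11 mm behind the reported TCP, not 17 mm ahead as stated. I found this by lowering the closed fingers until they pressed the bare table with about 31 N, then worked from that height. The failed grip moved nothing.

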